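Trace a demonstration lens on the digitising pad

TASK

Record the shape of the lens that is stuck on the digitising pad: lay the stylus in the sloping pen rest, nib down, let go and take it again by its upper end, then with the stylus held upright draw its nib lightly and slowly (about 3 cm a second) once round the lens, close along its edge, clockwise seen from above, starting and finishing where the white pencil line on the lens meets the edge. Touch the pad with the stylus nowhere else, and do not push the other things about. Finally put the stylus back in its rest, nib down, and let go.

Things in the scene. Friction and masses are not known exactly. Their poses are not given: they have to be found in the camera images.
- pad: flat black digitising pad, 170 (x) x 220 (y) x 9 mm, with a grey active face of 128 x 196 mm centred 12 mm towards its +x; fixed; origin at the centre of its underside, so its face is 9 mm above the origin
- lens: dark brown sunglass lens stuck flat on the pad; fixed. From above a rounded rectangle, 48 mm along its x, 62 mm along its y; the two +x (upper) corners of 14 mm radius, the two -x (lower) ones of 20 mm. Edge 3.5 mm high, middle 6 mm. A thin white pencil line, 24 mm long, runs on it from its middle to the centre of the +x side. Origin: centre of its underside, on the pad's face
- stylus: grey square-section stylus, 170 mm long, about 70 g, lying on the table at the start: barrel 16 x 16 mm for 138 mm from the butt, then a 20 mm black cone, then a white nib 4.4 mm thick that sticks out 12 mm. Origin on its centre line, halfway between nib end and butt (85 mm from each); its x axis runs along the barrel from nib to butt, z was up at the start
- nib_tip (a point): the round end of the stylus's nib, on its centre line. The nib is on a soft spring and gives up to 6 mm into the barrel (0.3 N at first, 2.1 N fully in); beyond that it is rigid. This point moves with the nib
- stylus_butt (a point): the middle of the stylus's blunt end
- rest: grey sloping pen rest, fixed, base 92 (x) x 64 (y) x 8 mm. A straight open channel rises towards its +x at 40 degrees to the table: floor 73 mm long, 20 mm wide between 9 mm walls that flare out above to 31 mm; at its low end two cheeks 12.6 mm apart let nib and cone through but stop the barrel. Origin: middle of the base's underside
- rest_foot (a point): where the nib's end lies when the stylus is home in the rest: on the channel's middle line, 8 mm above its floor; the nib hangs clear of the table. The channel holds the stylus from 22 to 95 mm from the nib's end; the upper 75 mm of the barrel stands free. A stylus stays where it is laid in the channel, held by friction
- rest_head (a point): where the middle of the stylus's butt lies when it is home in the rest; the line from rest_foot to rest_head is the channel's direction
- edge0 (a point): tracing point on the pad's face, 3 mm outside the lens's edge: middle of the upper (straighter) long side, where the white pencil line ends: START and FINISH
- edge1 (a point): tracing point on the pad's face, 3 mm outside the lens's edge: number 1 clockwise (seen from above) from edge0, the eight being equally spaced along the line
- edge2 (a point): tracing point on the pad's face, 3 mm outside the lens's edge: number 2 clockwise (seen from above) from edge0, the eight being equally spaced along the line
- edge3 (a point): tracing point on the pad's face, 3 mm outside the lens's edge: number 3 clockwise (seen from above) from edge0, the eight being equally spaced along the line
- edge4 (a point): tracing point on the pad's face, 3 mm outside the lens's edge: number 4 clockwise (seen from above) from edge0, the eight being equally spaced along the line
- edge5 (a point): tracing point on the pad's face, 3 mm outside the lens's edge: number 5 clockwise (seen from above) from edge0, the eight being equally spaced along the line
- edge6 (a point): tracing point on the pad's face, 3 mm outside the lens's edge: number 6 clockwise (seen from above) from edge0, the eight being equally spaced along the line
- edge7 (a point): tracing point on the pad's face, 3 mm outside the lens's edge: number 7 clockwise (seen from above) from edge0, the eight being equally spaced along the line
- glasses: bystander: folded black spectacles, 136 x 40 x 44 mm, standing folded with the lenses upright; origin under the middle
- sunglasses: bystander: folded thin metal sunglasses, 136 x 40 x 44 mm; origin under the middle
- case: bystander: closed black hard spectacle case, 62 x 160 x 43 mm, rounded; origin under the middle
- spray: bystander: small clear cleaner bottle with a white cap, 38 mm wide, 125 mm tall; origin under the middle
- mug: bystander: white mug, 80 mm wide, 92 mm tall, handle at its +y; origin under the middle
- lens_tin: bystander: round closed metal tin, 78 mm wide, 28 mm high; origin under the middle
Not all that is in view belongs to the job. What is shaped like the rest but black or purple is not meant.

How it is judged:
By the outcome, as a careful person would: the job done as asked, in the order asked, and still so for the second after the job is handed in, with the robot touching nothing.
It also fails if it takes over 72 s, if anything falls off the work surface, if the arm or the gripper's body presses on something with over 40 N, if the wrist force passes 120 N, or if a joint passes its speed limit or range.

ROBOT

A 6-joint arm with a two-finger parallel gripper is mounted at the origin on the work surface. World frame = base frame: x ahead of the robot, y to its left, z up, the work surface at z = 0. Lengths are in m, angles in rad, forces in N, time in s.
With the tool pointing down it reaches from about 0.375 to 0.925 m from the base axis. Payload 5.7 kg.
Tool frame: the origin (TCP) lies at the very end of the fingers, on their centre line; the grasp point (between the pads) lies 19 mm behind it; z points along the fingers, y is the direction in which the jaws open and shut (so a half turn about z gives the same grasp; the last joint's range is limited). The gripper opens to 85 mm and grips with 20 to 120 N. Pads are 22 mm wide; open, the fingers measure 114 mm over their backs; the gripper's body (76 mm by 85 mm) begins 54 mm behind the grasp point. The pads swing forward as they close: fully open they stand 13 mm farther back than shut.
Start: joints at [-1.464, 0.359, 1.51, -0, 1.272, -0.115], TCP at [0.132, -0.585, 0.231] pointing down, gripper open.
Joint ranges: [-2.97, 2.97], [-1.01, 2.36], [0.21, 2.38], [-0.96, 4.11], [0.2, 2.71], [-2.98, 2.98]. Speed limits (rad/s): [2.39, 2.39, 3.14, 3.14, 3.14, 3.14].

INTERFACE

Orientations are given as a 3x3 rotation matrix whose columns are the frame's x, y, z axes.
In Python, from station import * gives the robot as it stands.
- The arm moves only by the tool play_rows, never from a script. Its argument "rows" is text: rows parted by semicolons, each of 7 numbers parted by spaces: the turn, a rotation vector about the tool's x, y, z in units of 6 degrees (1.0 is 6 degrees), then the shift along the tool's x, y, z in cm, then the opening in per cent of the stroke, from 0 (shut) to 100 (fully open). A call has 1 to 12 rows; each row is the pose to reach, as a shift and turn from the pose commanded when the call began, along the tool's axes at that moment; what a row does not reach only later rows make up. A row lasts 1/10 s, in which the tool goes at most 50 mm and 8.59 degrees, less where a joint would pass 70% of its speed; a pose out of reach is approached as far as the arm can. A call with a gripper value outside its range is refused whole. The fingers move at their own pace and stop on an object; the grip force is fixed at half the most. Time passes only in rows, so rows that repeat a pose let the fingers close. It gives the time, the measured TCP pose, the force and the opening at its end, in the units of the state.
- get_state(): the state, without advancing time (a new reading comes with each control period).
- grab_frame(name): name is "side" or "top" or "wrist"; returns the picture (384x512x3 uint8, red, green, blue); there is no depth.
- get_calibration(name): a dict with "camera_matrix" (3x3 intrinsics, pixels), "R" (3x3) and "t" (3): a world point X has camera coordinates R X + t; the wrist camera has in their place "hand_eye" (4x4, takes a point from camera to tool coordinates, whose origin is the TCP and whose axes are the flange's). Camera axes: x right, y down, z forward; pixel columns grow to the right and rows downward; lengths in m; the calibration is good to about 2 mm. A picture is of the moment at which its call begins: read the wrist's pose just before it. get_calibration takes no time and is no camera call.
- job_done(): hands the job in, once; it reports no verdict.
The state is a dict: "time": time; "joint_pos": joint angles; "joint_velocities": joint speeds; "joint_torque": joint torques, N m; "eef_pos": TCP position; "orientation": TCP orientation; "wrist_force": force on the tool from outside, world axes, zero at the start; "moment": the same for the moment, N m; "grip_width": finger opening in m.
Only numpy, scipy, OpenCV 4.12 (cv2) and the standard library are available. Lean on these libraries where they do the work, as an engineer would, in place of code of your own. Each camera call takes 0.05 s, during which the arm holds its last target.

## Working session

There is one attempt and no reset: what is moved stays moved. The work goes in short steps, Python scripts to look and compute and a tool call to move; the robot and the scene stay as the last step left them, time stands still between calls to the robot, and variables do not carry over. Pictures are saved under pics/ and viewed, and the job is handed in when it is done.

Besides the shell and the picture viewer there is one more tool, called after ">>>" as name(argument=value, ...) on one line, values as JSON. play_rows: Moves the arm, as the interface text tells. Its arguments: {"type":"object","properties":{"rows":{"type":"string"}},"required":["rows"]}

```bash
mkdir -p pics; ls
python3 - <<'E'
from station import *
import cv2
s=get_state();print(s)
for n in ["side","top","wrist"]:
    f=grab_frame(n);cv2.imwrite(f"pics/{n}0.png",f[:,:,::-1]);c=get_calibration(n);print(n,c)
E
```

```text
pics
{'time': 0.0, 'joint_pos': array([-1.46411667e+00,  3.59506976e-01,  1.51146664e+00, -2.43146026e-05,
        1.27251692e+00, -1.15098535e-01]), 'joint_velocities': array([-2.21693750e-04, -2.44690023e-04,  1.29246532e-04,  9.02956984e-05,
       -1.88240521e-03, -2.00641238e-03]), 'joint_torque': array([-2.09907848e-03, -5.27630854e+01, -2.78625423e+01,  1.25500182e-05,
        1.33230299e-02, -1.61169851e-06]), 'eef_pos': array([ 0.13188787, -0.58460056,  0.23043941]), 'orientation': array([[ 9.75506297e-01,  2.19971393e-01, -2.25190262e-04],
       [ 2.19971422e-01, -9.75504496e-01,  1.88461654e-03],
       [ 1.94887614e-04, -1.88799073e-03, -9.99998199e-01]]), 'wrist_force': array([ 0.40612603, -0.3937671 ,  0.11490065]), 'moment': array([-0.00855068, -0.00024976,  0.0267553 ]), 'grip_width': 0.08503429985388908}
side {'camera_matrix': array([[467.50760685,   0.        , 253.33487179],
       [  0.        , 467.50760685, 192.75561887],
       [  0.        ,   0.        ,   1.        ]]), 'R': array([[-0.97112902, -0.23758009, -0.02154359],
       [-0.14386856,  0.65531624, -
[... 359 characters left out ...]
   [-9.84403478e-01,  1.09813641e-02, -1.75582465e-01],
       [ 1.75570421e-01, -2.05886426e-03, -9.84464722e-01]]), 't': array([0.10013832, 0.5038282 , 1.16014303])}
wrist {'camera_matrix': array([[280.00980392,   0.        , 253.81321042],
       [  0.        , 280.00980392, 194.96178808],
       [  0.        ,   0.        ,   1.        ]]), 'hand_eye': array([[ 9.86889568e-04, -9.63345790e-01, -2.68260910e-01,
         6.83720557e-02],
       [ 9.99998730e-01,  6.15034837e-04,  1.47019964e-03,
         2.50862413e-04],
       [-1.25132083e-03, -2.68262020e-01,  9.63345173e-01,
        -1.43284960e-01],
       [ 0.00000000e+00,  0.00000000e+00,  0.00000000e+00,
         1.00000000e+00]])}
```

View pics/top0.png

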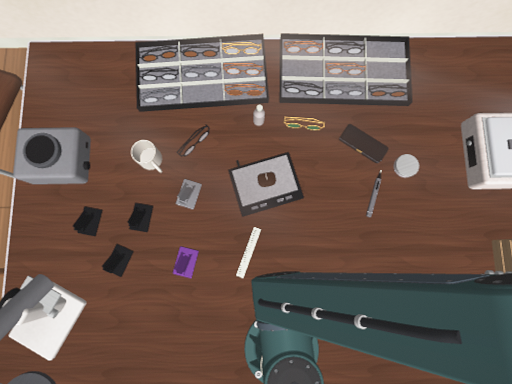

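View pics/side0.png

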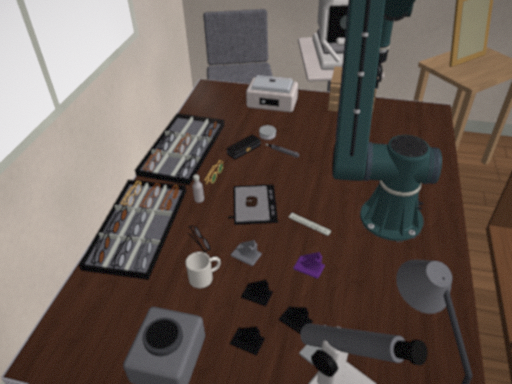

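View pics/wrist0.png

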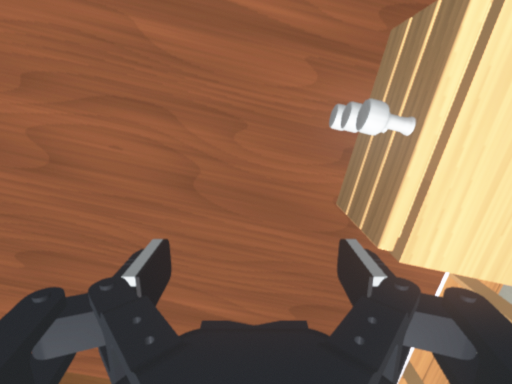

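The top view shows the stylus at about (374,194) and the pad with the lens at (266,180). A grey sloped rest is at (188,193), with black look-alikes at (88,221), (141,217) and (118,260) and a purple one at (185,262). The white strip at (248,252) is a ruler. I'll enlarge these.

Run:
```python
import cv2,numpy as np
t=cv2.imread('pics/top0.png');s=cv2.imread('pics/side0.png')
def c(im,x,y,w,h,k,name):
    cv2.imwrite(name,cv2.resize(im[y:y+h,x:x+w],None,fx=k,fy=k,interpolation=cv2.INTER_CUBIC))
a=cv2.resize(t[160:220,160:220],None,fx=6,fy=6,interpolation=2)
b=cv2.resize(t[160:220,345:405],None,fx=6,fy=6,interpolation=2)
cv2.imwrite('pics/tc.png',np.hstack([a,b]))
a=cv2.resize(s[230:270,220:270],None,fx=7,fy=7,interpolation=2)
b=cv2.resize(s[130:170,255:305],None,fx=7,fy=7,interpolation=2)
cv2.imwrite('pics/sc.png',np.hstack([a,b]))
```

```text
(no output)
```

View pics/tc.png

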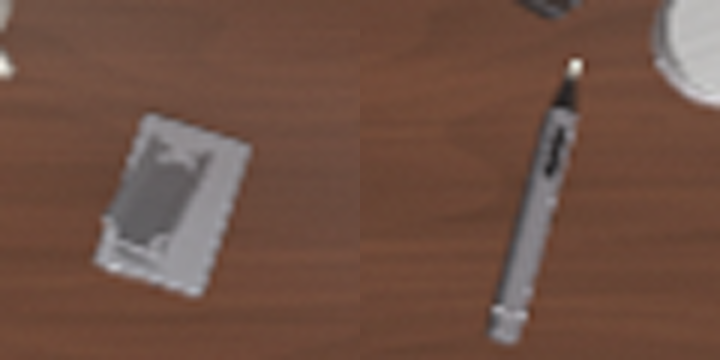

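View pics/sc.png

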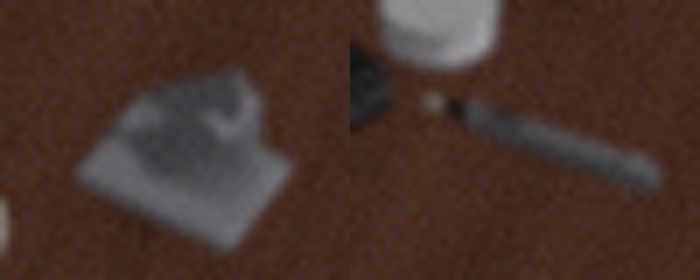

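The left crop shows the grey rest with its channel along the long axis. In the right crop the stylus's white nib is at top px (380.8,170.3) and its butt at (368.8,216.3). Next I'll write helpers and get rough positions.

```bash
cat > h.py <<'E'
from station import *
import numpy as np, cv2
from scipy.spatial.transform import Rotation as Ro
def campose(n,s=None):
    c=get_calibration(n);K=c['camera_matrix']
    if n=='wrist':
        s=s or get_state();H=c['hand_eye'];R=s['orientation']@H[:3,:3];o=s['eef_pos']+s['orientation']@H[:3,3]
        return K,R.T,-R.T@o
    return K,c['R'],c['t']
def ray(P,uv):
    K,R,t=P;d=np.linalg.inv(K)@[uv[0],uv[1],1.];return -R.T@t,R.T@d
def onz(P,uv,z):
    o,d=ray(P,uv);return o+d*(z-o[2])/d[2]
def proj(P,X):
    K,R,t=P;p=K@(R@np.asarray(X,float)+t);return p[:2]/p[2]
def tri(rs):
    A=np.zeros((3,3));b=np.zeros(3)
    for o,d in rs:
        d=d/np.linalg.norm(d);M=np.eye(3)-np.outer(d,d);A+=M;b+=M@o
    X=np.linalg.solve(A,b)
    return X,[1e3*np.linalg.norm(np.cross(X-o,d/np.linalg.norm(d))) for o,d in rs]
def move(pos,Rt,s=None,p0=None,R0=None):
    """row numbers from current commanded pose to target"""
    s=s or get_state();p0=s['eef_pos'] if p0 is None else p0;R0=s['orientation'] if R0 is None else R0
    rv=Ro.from_matrix(R0.T@Rt).as_rotvec()/np.deg2rad(6);d=R0.T@(np.asarray(pos)-p0)*100
    return np.round(np.r_[rv,d],2)
def crop(im,x,y,w,h,k,name):
    cv2.imwrite(name,cv2.resize(im[y:y+h,x:x+w],None,fx=k,fy=k,interpolation=2))
E
python3 - <<'E'
from h import *
T=campose('top');S=campose('side')
sp=lambda x,y:(220+x/7,230+y/7)
st=lambda x,y:(255+(x-350)/7,130+y/7)
print('nib',tri([ray(T,(380.8,170.3)),ray(S,st(428,100))]))
print('butt',tri([ray(T,(368.8,216.3)),ray(S,st(650,178))]))
print('nibz',onz(T,(380.8,170.3),.008),onz(T,(368.8,216.3),.008))
for u in [(150,112),(250,148),(200,297),(95,263)]:
    print(onz(T,(160+u[0]/6,160+u[1]/6),.0))
for u in [(232,154),(289,152),(302,205),(244,214),(266,180)]: print('pad',onz(T,u,.009))
print(1e3*0, -S[1].T@S[2], -T[1].T@T[2])
E
```

```text
nib (array([ 0.57305936, -0.35976691,  0.00412562]), [np.float64(1.8863040790231003), np.float64(1.8863040790231964)])
butt (array([ 0.41550302, -0.30783212,  0.00358124]), [np.float64(1.3914922982545845), np.float64(1.3914922982543645)])
nibz [ 0.57409947 -0.35832642  0.008     ] [ 0.41645182 -0.30629675  0.008     ]
[0.55396563 0.31404981 0.        ]
[0.53231659 0.25650979 0.        ]
[0.446969   0.28374073 0.        ]
[0.46699861 0.34347012 0.        ]
pad [0.6373064 0.1518039 0.009    ]
pad [ 0.64226015 -0.04532597  0.009     ]
pad [ 0.45701818 -0.08351332  0.009     ]
pad [0.4287568 0.112173  0.009    ]
pad [0.54433328 0.03612025 0.009     ]
0.0 [0.18525158 1.35049742 1.28803533] [0.29340221 0.09698793 1.23057339]
```

Run:
```python
from h import *
T=campose('top');S=campose('side')
P=np.array([[.554,.314],[.532,.2565],[.447,.2837],[.467,.3435]])
for p in P:
  for z in (0,.06):
    u=proj(S,[*p,z]);print(p,z,(u-[220,230])*7, (proj(T,[*p,z])-160)*6)
```

```text
[0.554 0.314] 0 [ 69.23246096 174.10185501] [150.08811885 111.94032506]
[0.554 0.314] 0.06 [62.61418557 95.83767068] [131.16143736  89.37080915]
[0.532  0.2565] 0 [139.64879597  98.80958293] [250.01072745 148.54397077]
[0.532  0.2565] 0.06 [134.86954602  20.46756998] [235.9681281  127.71455705]
[0.447  0.2837] 0 [286.00143383 165.04826972] [200.07303594 296.94462514]
[0.447  0.2837] 0.06 [284.71252701  86.62692401] [183.35007838 283.28561546]
[0.467  0.3435] 0 [220.1238992  247.67929608] [ 94.94724527 262.99815008]
[0.467  0.3435] 0.06 [217.14601372 169.42088358] [ 73.0203741  247.68239719]
```

The rest's high end is the low-x end, nearer the robot, so the home stylus has its nib pointing away from the robot, much as it lies now. I'll move above the stylus to look.

Run:
```python
from h import *
def Ryaw(deg):
    a=np.deg2rad(deg);return np.array([[np.cos(a),np.sin(a),0],[np.sin(a),-np.cos(a),0],[0,0,-1]])
print(move([.52,-.335,.17],Ryaw(-18.3)))
```

```text
[-1.000e-02  0.000e+00  5.170e+00  4.335e+01 -1.582e+01  6.090e+00]
```

>>> play_rows(rows="-0.01 0 5.17 43.35 -15.8 0 100;-0.01 0 5.17 43.35 -15.8 0 100;-0.01 0 5.17 43.35 -15.8 0 100;-0.01 0 5.17 43.35 -15.8 0 100;-0.01 0 5.17 43.35 -15.8 0 100;-0.01 0 5.17 43.35 -15.8 6 100;-0.01 0 5.17 43.35 -15.8 6 100;-0.01 0 5.17 43.35 -15.8 6 100;-0.01 0 5.17 43.35 -15.8 6 100;-0.01 0 5.17 43.35 -15.8 6 100;-0.01 0 5.17 43.35 -15.8 6 100")

```text
time: 1.25
eef_pos: [0.5223, -0.3328, 0.1696]
orientation: [[0.951, -0.31, -0.001], [-0.31, -0.951, 0.001], [-0.001, -0.001, -1.0]]
wrist_force: [0.6, 0.5, 0.2]
grip_width: 0.0852
```

Run:
```python
from h import *
s=get_state();print(s)
f=grab_frame('wrist');np.save('w1.npy',f);cv2.imwrite('pics/w1.png',cv2.resize(f[:,:,::-1],(800,600)))
import pickle;pickle.dump(s,open('w1.pkl','wb'))
```

```text
{'time': 1.25, 'joint_pos': array([-6.79021951e-01,  4.45050446e-01,  1.53589481e+00,  4.29642649e-04,
        1.16221815e+00,  1.20725010e+00]), 'joint_velocities': array([-0.05722839, -0.0260623 ,  0.01000425, -0.03660465,  0.01538173,
       -0.03853905]), 'joint_torque': array([  1.59725804, -55.62612534, -26.32444918,   0.32508046,
        -0.21356966,   0.3858294 ]), 'eef_pos': array([ 0.52225536, -0.33275566,  0.16958207]), 'orientation': array([[ 9.50595163e-01, -3.10431773e-01, -9.74693431e-04],
       [-3.10430463e-01, -9.50595211e-01,  1.29328266e-03],
       [-1.32801494e-03, -9.26813707e-04, -9.99998689e-01]]), 'wrist_force': array([0.64211026, 0.47195244, 0.20022276]), 'moment': array([0.01385795, 0.01668447, 0.00520886]), 'grip_width': 0.08523593580008597}
```

View pics/w1.png

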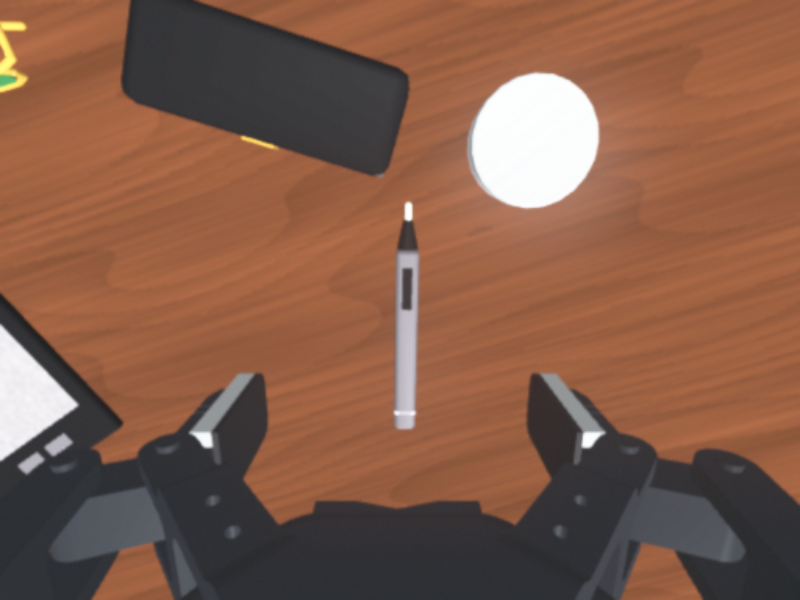

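The wrist view shows the stylus centred, with the nib end at (408,204) and the butt at (404,429) in the 800-px picture. The case lies off to the upper left and the tin to the upper right.

Run:
```python
from h import *
import pickle
s=pickle.load(open('w1.pkl','rb'));W=campose('wrist',s);T=campose('top')
k=1.5625
n=onz(W,(408/k,204/k),.008);b=onz(W,(404/k,429/k),.012)
print(n,b,np.linalg.norm(n-b),np.degrees(np.arctan2(*(n-b)[1::-1])))
print(tri([ray(W,(408/k,204/k)),ray(T,(380.8,170.3))]),tri([ray(W,(404/k,429/k)),ray(T,(368.8,216.3))]))
# kin fit check
```

```text
[ 0.57163892 -0.35722996  0.008     ] [ 0.41060826 -0.30270537  0.012     ] 0.17005823868342396 -18.70597714168631
(array([ 0.57241107, -0.35678854,  0.0132034 ]), [np.float64(0.6345663360091829), np.float64(0.634566336009177)]) (array([ 0.41500515, -0.30334436,  0.01868842]), [np.float64(0.6676107828671768), np.float64(0.6676107828673222)])
```

Measured stylus length is 170.06 mm, which fits. Next I'll survey the pad and the rest.

```bash
cat >> h.py <<'E'
def Ryaw(deg):
    a=np.deg2rad(deg);return np.array([[np.cos(a),np.sin(a),0],[np.sin(a),-np.cos(a),0],[0,0,-1]])
import pickle
def snap(name):
    s=get_state();f=grab_frame('wrist');pickle.dump((s,f),open(name+'.pkl','wb'));cv2.imwrite(f'pics/{name}.png',cv2.resize(f[:,:,::-1],(800,600),interpolation=2));return s
def load(name):
    s,f=pickle.load(open(name+'.pkl','rb'));return s,f[:,:,::-1].copy(),campose('wrist',s)
E
python3 - <<'E'
from h import *
print(move([.56,.03,.17],Ryaw(-18.7)))
E
```

```text
[ 0.000e+00  1.000e-02  9.000e-02 -7.610e+00 -3.583e+01  2.000e-02]
```

>>> play_rows(rows="0 0 0.09 -7.6 -35.8 0 100;0 0 0.09 -7.6 -35.8 0 100;0 0 0.09 -7.6 -35.8 0 100;0 0 0.09 -7.6 -35.8 0 100;0 0 0.09 -7.6 -35.8 0 100;0 0 0.09 -7.6 -35.8 0 100;0 0 0.09 -7.6 -35.8 0 100;0 0 0.09 -7.6 -35.8 0 100;0 0 0.09 -7.6 -35.8 0 100;0 0 0.09 -7.6 -35.8 0 100")

```text
time: 2.3
eef_pos: [0.5603, 0.0266, 0.1712]
orientation: [[0.946, -0.323, 0.0], [-0.323, -0.946, -0.002], [0.001, 0.002, -1.0]]
wrist_force: [-0.3, -0.0, 1.1]
grip_width: 0.0855
```

Run:
```python
from h import *
s=snap('w2');print(s['eef_pos'],s['joint_pos'],s['joint_velocities'].round(3))
print(move([.50,.27,.17],Ryaw(-18.7)))
```

```text
[0.56030294 0.02663941 0.17115151] [-0.07433071  0.36534242  1.66658967 -0.00217165  1.10948448  1.8264232 ] [-0.023  0.002  0.     0.001 -0.     0.003]
[ 2.000e-02 -0.000e+00 -4.000e-02 -1.361e+01 -2.111e+01  6.000e-02]
```

View pics/w2.png

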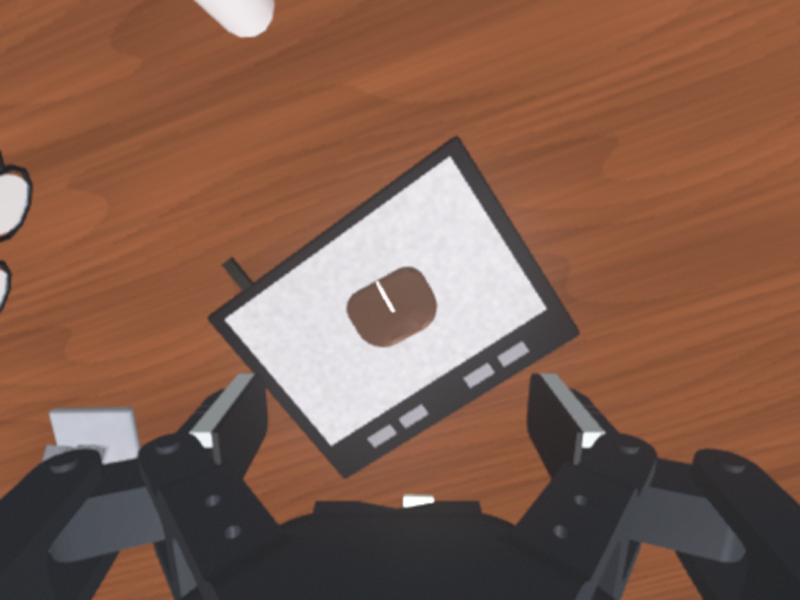

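The pad's corners are at about (457,138), (578,333), (345,476) and (210,318). The lens is centred near (392,307), and its white line runs from (393,311) to the edge at (377,282). On to the rest.

>>> play_rows(rows="0 0 0 -13.6 -21.1 0 100;0 0 0 -13.6 -21.1 0 100;0 0 0 -13.6 -21.1 0 100;0 0 0 -13.6 -21.1 0 100;0 0 0 -13.6 -21.1 0 100;0 0 0 -13.6 -21.1 0 100;0 0 0 -13.6 -21.1 0 100;0 0 0 -13.6 -21.1 0 100")

```text
time: 3.15
eef_pos: [0.5006, 0.2696, 0.1706]
orientation: [[0.946, -0.325, -0.0], [-0.325, -0.946, -0.002], [0.0, 0.002, -1.0]]
wrist_force: [0.6, 1.3, -0.2]
grip_width: 0.0849
```

Run:
```python
from h import *
s=snap('w3');print(s['eef_pos'],s['joint_pos'],s['joint_velocities'].round(3))
```

```text
[0.50057714 0.26962483 0.17064278] [ 3.73685415e-01  3.76488502e-01  1.64966506e+00 -1.84442897e-03
  1.11622266e+00  2.27605213e+00] [-0.01  -0.001  0.004  0.004 -0.001  0.004]
```

View pics/w3.png

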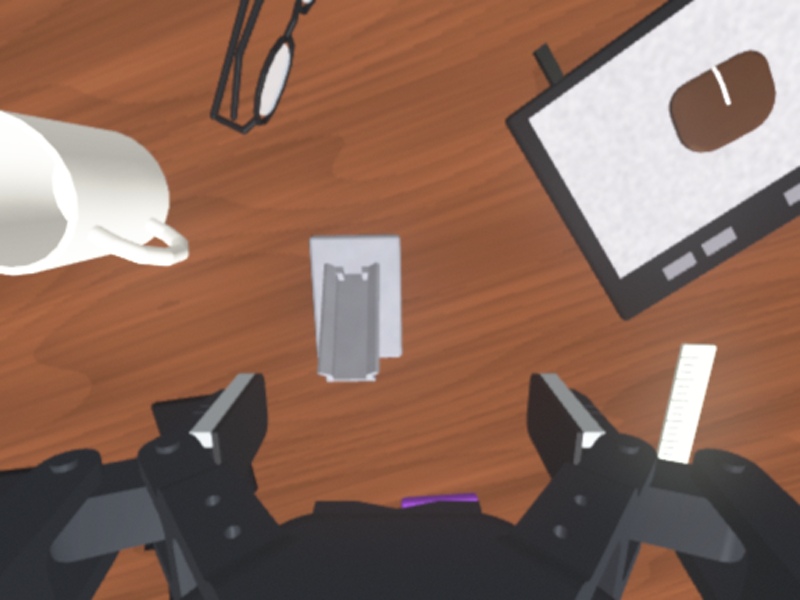

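The grey rest is at (355,300). Its stop cheeks, at the low end, are at (350,270), and the high end of the channel is at (349,378). The other similar bodies in view are black (185,420) and purple (440,500), so the grey one is the one meant. I'll take a second, closer view for height.

>>> play_rows(rows="0 0 0 -2 -6 3 100;0 0 0 -2 -6 3 100;0 0 0 -2 -6 3 100")

```text
time: 3.5
eef_pos: [0.5003, 0.3349, 0.1392]
orientation: [[0.946, -0.323, -0.002], [-0.323, -0.946, -0.002], [-0.001, 0.002, -1.0]]
wrist_force: [0.6, -1.2, 0.1]
grip_width: 0.0859
```

Run:
```python
from h import *
s=snap('w4');print(s['eef_pos'],s['joint_pos'],s['joint_velocities'].round(3))
for n,(x,y,w,h) in dict(w3=(185,140,90,110),w4=(200,140,120,150)).items():
    s,f,W=load(n);crop(f,x,y,w,h,600/h if h*5>600 else 5,f'pics/{n}c.png')
```

```text
[0.50029259 0.33490163 0.13919261] [ 4.75563302e-01  4.56453377e-01  1.60459749e+00 -6.51061703e-04
  1.08307030e+00  2.37558863e+00] [-0.026 -0.03   0.014 -0.028  0.025 -0.025]
```

View pics/w4.png

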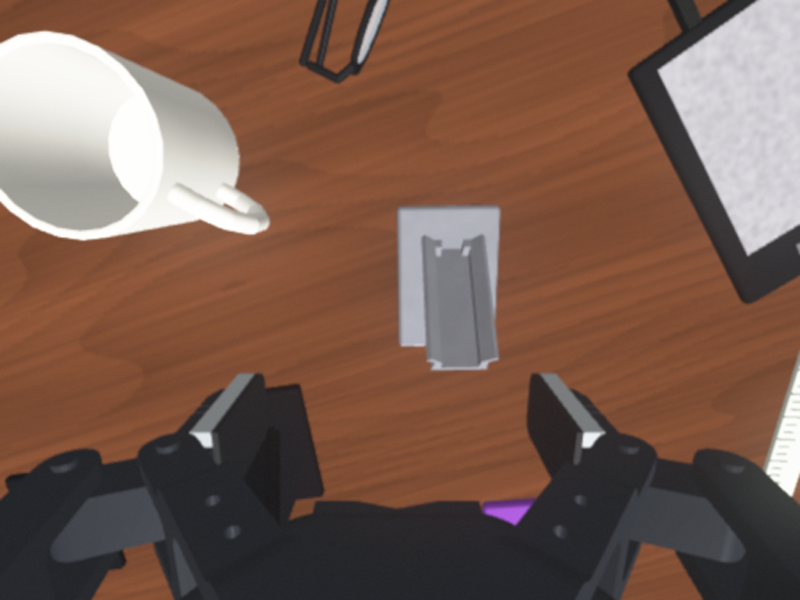

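View pics/w3c.png

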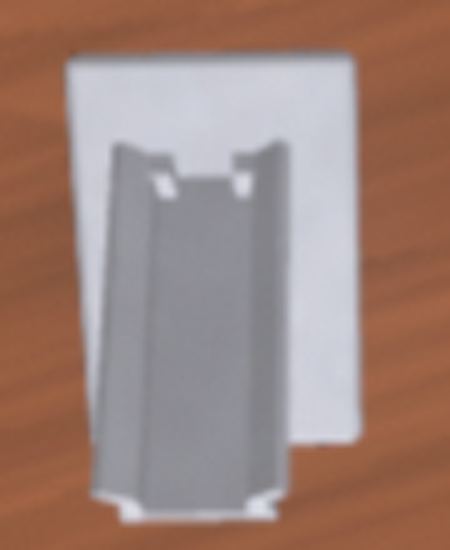

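View pics/w4c.png

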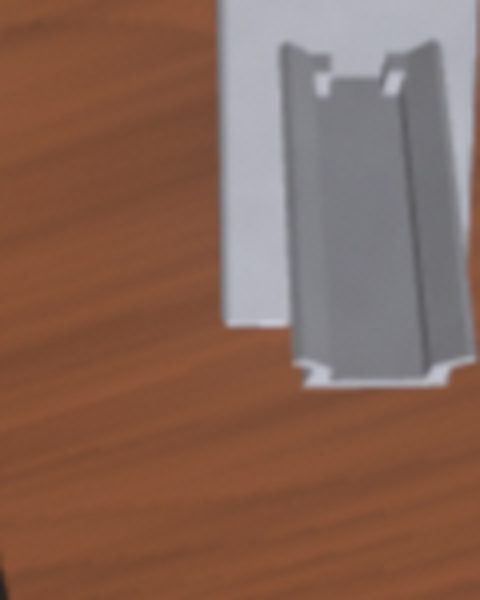

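Run:
```python
from h import *
_,_,A=load('w3');_,_,B=load('w4')
a=lambda x,y:(185+x/5,140+y/5)
b=lambda x,y:(200+x/4,140+y/4)
k=1.5625
F=dict(hiL=(a(145,508),b(332,380)),hiR=(a(247,508),b(427,375)),loL=(a(178,178),b(332,78)),loR=(a(235,178),b(382,78)),
wallLlo=(a(115,145),b(285,43)),wallRlo=(a(286,145),b(437,42)),
wallLhi=(a(92,494),b(295,362)),wallRhi=(a(288,494),b(474,360)))
X={}
for n,(p,q) in F.items():
    X[n],e=tri([ray(A,p),ray(B,q)]);print(n,X[n].round(4),np.round(e,2))
for p,P in [(a(67,57),A),(a(355,57),A),(a(358,440),A),((399/k,207/k),B),((499/k,207/k),B),(b(222,325),B)]: print('base',onz(P,p,.008).round(4))
# directions
for l,h in [('loL','hiL'),('loR','hiR'),('wallLlo','wallLhi'),('wallRlo','wallRhi')]:
    d=X[h]-X[l];print(l,np.degrees(np.arctan2(d[1],d[0])),np.degrees(np.arctan2(d[2],np.hypot(*d[:2]))),np.linalg.norm(d))
```

```text
hiL [0.4693 0.3197 0.0697] [0.49 0.49]
hiR [0.4639 0.3011 0.0704] [0.03 0.03]
loL [0.5205 0.299  0.0251] [0.03 0.03]
loR [0.5164 0.2879 0.0233] [0.03 0.03]
wallLlo [0.5326 0.307  0.0341] [0.18 0.18]
wallRlo [0.5211 0.2747 0.0304] [0.45 0.45]
wallLhi [0.4787 0.3253 0.078 ] [0.12 0.12]
wallRhi [0.4665 0.2917 0.0761] [0.14 0.14]
base [0.5508 0.3154 0.008 ]
base [0.5305 0.2562 0.008 ]
base [0.4457 0.2843 0.008 ]
base [0.5509 0.3155 0.008 ]
base [0.5311 0.2574 0.008 ]
base [0.465  0.3444 0.008 ]
loL 157.97241969026837 38.90795075558103 0.07098267212266172
loR 165.92841810410783 41.01322082824314 0.07177425589665391
wallLlo 161.28581806378196 37.693367972043305 0.07191020473843103
wallRlo 162.6446773027966 38.64218665222231 0.07318980277965131
```

Run:
```python
from h import *
from scipy.optimize import least_squares
D=[(np.array([-1.46411667,.359506976,1.51146664,0,1.27251692,-.1150985]),np.array([0.13188787,-0.58460056,0.23043941]))]
s1=pickle.load(open('w1.pkl','rb'));D.append((s1['joint_pos'],s1['eef_pos']))
for n in ['w2','w3','w4']:
    s,_,_=load(n);D.append((s['joint_pos'],s['eef_pos']))
for j,p in D:
    c,sn=np.cos(j[0]),np.sin(j[0]);r=c*p[0]+sn*p[1];l=-sn*p[0]+c*p[1];print(j.round(3),'r %.4f lat %.4f z %.4f'%(r,l,p[2]), j[1]+j[2]+j[4])
def f(q):
    L2,L3,h,r0=q;o=[]
    for j,p in D:
        c,sn=np.cos(j[0]),np.sin(j[0]);r=c*p[0]+sn*p[1]
        o+=[L2*np.sin(j[1])+L3*np.sin(j[1]+j[2])+r0-r, L2*np.cos(j[1])+L3*np.cos(j[1]+j[2])+h-p[2]]
    return np.array(o)
print(least_squares(f,[.4,.4,0,0]).x, f(least_squares(f,[.4,.4,0,0]).x)*1e3)
```

```text
[-1.464  0.36   1.511  0.     1.273 -0.115] r 0.5953 lat 0.0689 z 0.2304 3.143490536
[-0.679  0.445  1.536  0.     1.162  1.207] r 0.6154 lat 0.0690 z 0.1696 3.1431634052728885
[-0.074  0.365  1.667 -0.002  1.109  1.826] r 0.5568 lat 0.0682 z 0.1712 3.1414165674347605
[ 3.740e-01  3.760e-01  1.650e+00 -2.000e-03  1.116e+00  2.276e+00] r 0.5645 lat 0.0683 z 0.1706 3.142376219010699
[ 4.760e-01  4.560e-01  1.605e+00 -1.000e-03  1.083e+00  2.376e+00] r 0.5981 lat 0.0687 z 0.1392 3.144121175596645
[ 0.52683232  0.4336049  -0.1307287  -0.01366856] [-9.42661889  3.77156908 -4.61689204  2.30406671  6.08874245 -2.75728548
  4.98968024 -2.1299121   2.96508913 -1.188437  ]
```

```bash
cat > kin.py <<'E'
from h import *
from scipy.optimize import least_squares
D=[(np.array([-1.46411667,.359506976,1.51146664,0,1.27251692,-.1150985]),np.array([0.13188787,-0.58460056,0.23043941]))]
s1=pickle.load(open('w1.pkl','rb'));D.append((s1['joint_pos'],s1['eef_pos']))
for n in ['w2','w3','w4']:
    s,_,_=load(n);D.append((s['joint_pos'],s['eef_pos']))
def f(q,fixr0=None):
    L2,L3,h,e,r0=q;o=[]
    if fixr0 is not None:r0=fixr0
    for j,p in D:
        c,sn=np.cos(j[0]),np.sin(j[0]);r=c*p[0]+sn*p[1];t=j[1]+j[2]
        o+=[L2*np.sin(j[1])+L3*np.sin(t)+e*np.cos(t)+r0-r, L2*np.cos(j[1])+L3*np.cos(t)-e*np.sin(t)+h-p[2]]
    return np.array(o)
if __name__=='__main__':
  for fr in (None,0):
    r=least_squares(f,[.4,.4,0,0,0],args=(fr,));print(r.x.round(4),(r.fun*1e3).round(2))
E
python3 kin.py
```

```text
[ 0.6042  0.4333 -0.1027  0.1092  0.0013] [ 0.12 -0.01 -0.22  0.14 -0.23 -0.13  0.04 -0.09  0.29  0.09]
[ 0.6051  0.4342 -0.1033  0.1091  0.    ] [ 0.11  0.12 -0.19  0.13 -0.27 -0.15  0.01 -0.11  0.31  0.01]
```

The kinematics fit to about 0.3 mm. The rest's axis is well found: yaw 161.8°, elevation 40°, foot about (.540,.286,.016). I'll pick the stylus up with the tool x towards the butt (yaw about 161°) to keep joint 6 in range.

```bash
cat >> h.py <<'E'
def Rtilt(yaw,th):
    """tool x horizontally along yaw, then tool z tilted by th deg away from tool x (towards -x)"""
    return Ryaw(yaw)@Ro.from_rotvec([0,-np.deg2rad(th),0]).as_matrix()
E
python3 - <<'E'
from h import *
print(Rtilt(161.3,20).round(3))
s=get_state();print(move([.52,.02,.22],Ryaw(71.3)))
R1=Ryaw(71.3);print(move([.45,-.316,.12],Rtilt(161.3,20),p0=np.array([.52,.02,.22]),R0=R1))
E
```

```text
[[-0.89   0.321  0.324]
 [ 0.301  0.947 -0.11 ]
 [-0.342  0.    -0.94 ]]
[ 1.000e-02  3.000e-02 -1.502e+01  1.199e+01  2.910e+01 -7.940e+00]
[ -2.62  -2.62 -14.83 -34.07   4.14  10.  ]
```

>>> play_rows(rows="0 0 -1.4 2 5 -3 100;0 0 -2.8 3 8 -6 100;0 0 -4.2 5 12 -8 100;0 0 -5.6 6 15 -8 100;0 0 -7 7 18 -8 100;0 0 -8.4 8 21 -8 100;0 0 -9.8 9 24 -8 100;0 0 -11.2 10 26 -8 100;0 0 -12.6 11 28 -8 100;0 0 -14 12 29 -8 100;0 0 -15 12 29 -8 100")

```text
time: 4.65
eef_pos: [0.5205, 0.0181, 0.2217]
orientation: [[0.321, 0.947, 0.001], [0.947, -0.321, -0.002], [-0.002, 0.002, -1.0]]
wrist_force: [0.6, 0.4, -0.5]
grip_width: 0.0856
```

Run:
```python
from h import *
s=get_state();print(s['joint_pos'],s['eef_pos']);print(move([.45,-.316,.12],Rtilt(161.3,20)))
```

```text
[-0.09623133  0.25427094  1.69245322 -0.00256332  1.19359187  0.2317273 ] [0.5204661  0.01808762 0.22169779]
[ -2.62  -2.59 -14.84 -33.88   4.04  10.25]
```

>>> play_rows(rows="0 0 -1.4 -5 0.5 0 60;0 0 -2.8 -10 1 0 60;-0.3 -0.3 -4.2 -15 2 2 60;-0.8 -0.8 -5.6 -20 2.5 4 60;-1.3 -1.3 -7 -25 3 6 60;-1.8 -1.8 -8.4 -30 3.5 8 60;-2.2 -2.2 -9.8 -34 4 10 60;-2.4 -2.4 -11.2 -34 4 10.2 60;-2.62 -2.59 -12.6 -34 4 10.2 60;-2.62 -2.59 -14 -34 4 10.2 60;-2.62 -2.59 -14.84 -34 4 10.2 60;-2.62 -2.59 -14.84 -34 4 10.2 60")

```text
time: 5.85
eef_pos: [0.4465, -0.3141, 0.1197]
orientation: [[-0.89, 0.321, 0.323], [0.301, 0.947, -0.11], [-0.341, -0.0, -0.94]]
wrist_force: [0.4, -0.2, -0.3]
grip_width: 0.0511
```

Run:
```python
from h import *
s=snap('w5');print(s['joint_pos'],s['eef_pos'],s['orientation'].round(3));print(move([.4504,-.3162,.007],Rtilt(161.3,20)))
```

```text
[-0.85972792  0.30304624  2.0263567   0.34570584  0.53568644 -2.37782249] [ 0.44654077 -0.31405222  0.11966654] [[-0.89   0.321  0.323]
 [ 0.301  0.947 -0.11 ]
 [-0.341 -0.    -0.94 ]]
[ 0.   -0.    0.12  3.47 -0.   10.73]
```

View pics/w5.png

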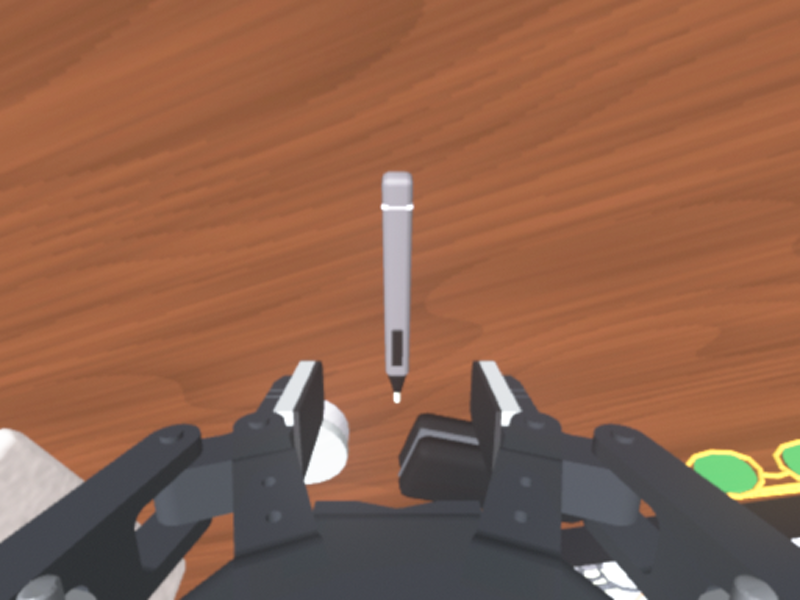

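The stylus is centred between the fingers (nib (397,400), butt (397,173)). The TCP is 4 mm short, which the next move covers. I'll check the kinematic model against this tilted pose.

```bash
cat > fk.py <<'E'
from kin import *
r=least_squares(f,[.4,.4,0,0,0],args=(0,));L2,L3,hd,e,_=r.x
def rz(a):return Ro.from_euler('z',a).as_matrix()
def ry(a):return Ro.from_euler('y',a).as_matrix()
def Rfk(j): # frame z up-chain
    return rz(j[0])@ry(j[1]+j[2])@rz(S4*j[3])@ry(j[4])@rz(S6*j[5])@rz(C6)
S4,S6,C6=1,1,np.pi/2
def fk(j,d,la,le):
    # la: fraction of lateral before j4; le: fraction of e before j4 
    A=rz(j[0]);h=hd+d
    p=A@(np.array([0,0.0687*la,h])+ry(j[1])@[0,0,L2]+ry(j[1]+j[2])@np.array([e*le,0,L3]))
    B=A@ry(j[1]+j[2])@rz(S4*j[3]);p=p+B@np.array([e*(1-le),.0687*(1-la),0])
    return p+B@ry(j[4])@[0,0,d],B@ry(j[4])@rz(S6*j[5]+C6)
if __name__=='__main__':
    s,_,_=load('w5');j=s['joint_pos']
    best=[]
    import itertools
    for S4,S6 in itertools.product((1,-1),(1,-1)):
        best.append((np.abs(fk(j,.3,1,1)[1]-s['orientation']).max(),S4,S6))
    print(best)
    S4,S6=min(best)[1:]
    for la in (0,1):
        for le in (0,1):
            q=least_squares(lambda d:(fk(j,d[0],la,le)[0]-s['eef_pos'])*1e3,[.3]);print(la,le,q.x,q.fun)
E
python3 fk.py
```

```text
[(np.float64(3.3306690738754696e-16), 1, 1), (np.float64(1.2346557157399365), 1, -1), (np.float64(0.5293549784599978), -1, 1), (np.float64(1.3049756691010925), -1, -1)]
0 0 [0.26304892] [ 3.25474567 17.25872067 14.06632067]
0 1 [0.32963611] [ -6.1531487  -10.80384606  13.37144207]
1 0 [0.30489716] [ 9.39018806 27.45450227 -0.32319714]
1 1 [0.37148435] [-0.01770631 -0.60806446 -1.01807574]
```

The full kinematic model now matches: orientation exactly, position to 1 mm. I'll check joint feasibility for the lay, regrasp and trace poses.

```bash
cat > ik.py <<'E'
from fk import *
lo=np.array([-2.97,-1.01,.21,-.96,.2,-2.98]);hi=np.array([2.97,2.36,2.38,4.11,2.71,2.98])
def ik(p,R,j0):
    def g(j):
        P,Q=fk(j,.3715,1,1);return np.r_[(P-p)*10,(Q-R).ravel()]
    best=None
    for k in range(6):
        x0=np.clip(j0+(0 if k==0 else np.random.RandomState(k).randn(6)*.4),lo+.01,hi-.01)
        r=least_squares(g,x0,bounds=(lo,hi))
        if best is None or r.cost<best.cost-1e-9:best=r
        if best.cost<1e-8:break
    return best.x,np.sqrt(2*best.cost)
foot=np.array([.5401,.2864,.0156]);u=np.array([-.7277,.2393,.6428]);n=np.array([.6106,-.2008,.766])
YAW=161.8
E
python3 - <<'E'
from ik import *
j0=np.array([.37,.37,1.65,0,1.1,-.8])
for th in (0,20,40):
    R=Rtilt(YAW,th-40);p=foot+.128*u
    for up in (0,.08):
        j,e=ik(p+n*up,R,j0);print('lay',th,up,j.round(2),e.round(4))
for th in (0,20,30,40,50):
    R=Rtilt(YAW,th);p=foot+.148*u
    for up in (0,.08):
        x=p+R[:,2]*(.019)-R[:,2]*up
        j,e=ik(x,R,j0);print('regrasp',th,up,j.round(2),e.round(4))
    for c in [(.58,.03),(.51,.03),(.545,.07),(.545,0)]:
        R=Rtilt(YAW,th-50);p=np.array([*c,.009+.148])+R[:,2]*.019
        j,e=ik(p,R,np.array([0,.37,1.65,0,1.1,-1.3]));print('  trace',th,c,j.round(2),e.round(4))
E
```

```text
lay 0 0 [ 0.25  0.75  1.41  0.35  1.6  -1.11] 0.0
lay 0 0.08 [ 0.21  0.73  1.26  0.34  1.77 -1.08] 0.0
lay 20 0 [ 0.35  0.57  1.59  0.22  1.27 -1.  ] 0.0
lay 20 0.08 [ 0.3   0.55  1.45  0.2   1.44 -1.01] 0.0
lay 40 0 [ 0.49  0.44  1.76 -0.    0.93 -0.76] 0.0
lay 40 0.08 [ 0.43  0.4   1.64 -0.    1.1  -0.83] 0.0
regrasp 0 0 [ 0.51  0.44  1.79 -0.    0.91 -0.74] 0.0
regrasp 0 0.08 [ 0.51  0.34  1.71  0.    1.09 -0.74] 0.0
  trace 0 (0.58, 0.03) [-0.15  0.9   1.05  0.15  2.05 -1.39] 0.0
  trace 0 (0.51, 0.03) [-0.16  0.81  1.26  0.13  1.93 -1.42] 0.0
  trace 0 (0.545, 0.07) [-0.1   0.85  1.17  0.18  1.98 -1.36] 0.0
  trace 0 (0.545, 0) [-0.19  0.85  1.15  0.11  2.   -1.44] 0.0
regrasp 20 0 [ 0.7   0.41  1.94 -0.49  0.67 -0.18] 0.0
regrasp 20 0.08 [ 0.75  0.28  1.89 -0.41  0.85 -0.25] 0.0
  trace 20 (0.58, 0.03) [-0.13  0.7   1.28  0.1   1.68 -1.39] 0.0
  trace 20 (0.51, 0.03) [-0.14  0.61  1.46  0.09  1.59 -1.41] 0.0
  trace 20 (0.545, 0.07) [-0.08  0.65  1.37  0.12  1.63 -1.35] 0.0
  trace 20 (0.545, 0) [-0.17  0.65  1.37  0.07  1.64 -1.44] 0.0
regrasp 30 0 [ 0.81  0.44  2.   -0.85  0.
[... 398 characters left out ...]
sp 40 0.08 [ 1.02  0.37  2.01 -0.96  0.86  0.46] 0.0166
  trace 40 (0.58, 0.03) [-0.09  0.51  1.53  0.04  1.28 -1.36] 0.0
  trace 40 (0.51, 0.03) [-0.1   0.42  1.69  0.04  1.2  -1.37] 0.0
  trace 40 (0.545, 0.07) [-0.03  0.47  1.6   0.05  1.24 -1.3 ] 0.0
  trace 40 (0.545, 0) [-0.15  0.47  1.61  0.03  1.24 -1.41] 0.0
regrasp 50 0 [ 0.93  0.52  1.92 -0.96  0.88  0.44] 0.3378
regrasp 50 0.08 [ 1.09  0.44  1.96 -0.96  0.99  0.53] 0.2191
  trace 50 (0.58, 0.03) [-0.07  0.43  1.66  0.    1.06 -1.32] 0.0
  trace 50 (0.51, 0.03) [-0.08  0.34  1.81 -0.    0.99 -1.33] 0.0
  trace 50 (0.545, 0.07) [ 0.    0.39  1.73 -0.    1.03 -1.25] 0.0
  trace 50 (0.545, 0) [-0.13  0.38  1.73 -0.    1.02 -1.38] 0.0
```

A regrasp tilt of 20–30° works. Now I'll descend and grasp the stylus.

>>> play_rows(rows="0 0 0.12 2 0 4 50;0 0 0.12 3.47 0 7.5 50;0 0 0.12 3.47 0 9.5 50;0 0 0.12 3.47 0 10.7 50;0 0 0.12 3.47 0 10.7 0;0 0 0.12 3.47 0 10.7 0;0 0 0.12 3.47 0 10.7 0;0 0 0.12 3.47 0 10.7 0;0 0 0.12 3.47 0 10.7 0;0 0 0.12 3.47 0 10.7 0")

```text
time: 6.9
eef_pos: [0.452, -0.3144, 0.0074]
orientation: [[-0.885, 0.336, 0.323], [0.318, 0.942, -0.11], [-0.341, 0.005, -0.94]]
wrist_force: [-1.3, 1.5, 4.3]
grip_width: 0.0141
```

Run:
```python
from ik import *
s=snap('w6');print(s['joint_pos'],s['eef_pos'],s['orientation'].round(3),s['grip_width'],s['wrist_force'])
```

```text
[-0.85056344  0.53732957  2.09978238  0.71754007  0.26211626 -2.75156209] [ 0.45201586 -0.3143867   0.00736917] [[-0.885  0.336  0.323]
 [ 0.318  0.942 -0.11 ]
 [-0.341  0.005 -0.94 ]] 0.01412846343515391 [-1.27133973  1.47465647  4.25746292]
```

View pics/w6.png

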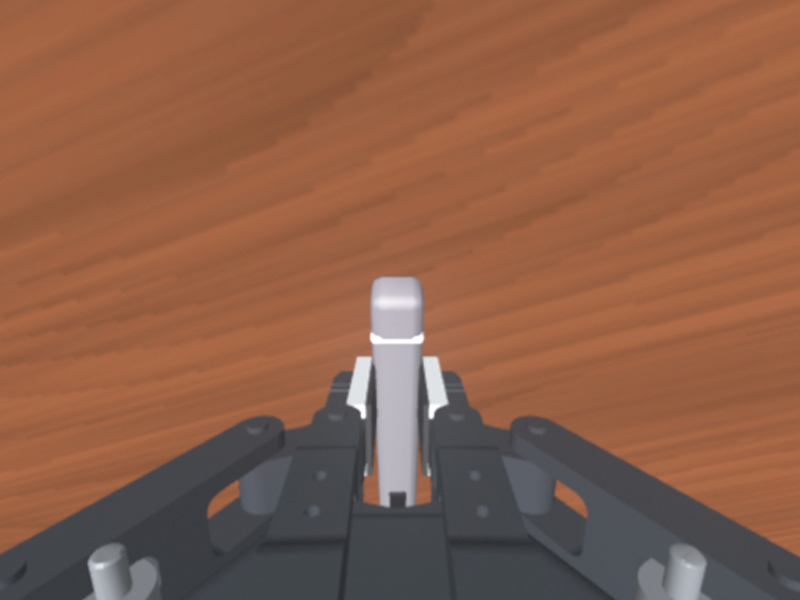

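The stylus is gripped centred (opening 14 mm), with about 40 mm of butt showing beyond the pads. I'll work out the lift and the travel to the rest.

Run:
```python
from ik import *
s=get_state();R0=s['orientation'];p0=s['eef_pos']
print('tilt0 up', move(p0+[0.02,0.02,.17],Rtilt(160.4,0)))
R1=Rtilt(160.4,0);p1=p0+[0.02,.02,.17]
H=foot+.130*u+.06*n
print(H, move(H,Rtilt(161.8,-20),p0=p1,R0=R1))
j=s['joint_pos'];
for a in np.linspace(0,1,5):
    j,e=ik(p0+a*np.array([.02,.02,.17]),Rtilt(160.4,20*(1-a)),j);print(j.round(2),e)
for a in np.linspace(0,1,7):
    j,e=ik(p1+a*(H-p1),Rtilt(161.,-20*a),j);print(j.round(2),e)
```

```text
tilt0 up [  0.05   3.33  -0.02  -6.94   2.65 -15.55]
[0.482135 0.305461 0.145124] [ 4.000e-02  3.330e+00 -2.300e-01  1.917e+01  5.685e+01  3.230e+00]
[-0.85  0.53  2.1   0.7   0.26 -2.74] 5.778731152391571e-10
[-0.8   0.45  2.    0.26  0.47 -2.24] 1.0805129278174459e-11
[-0.75  0.39  1.9   0.11  0.69 -2.06] 5.858837388586788e-16
[-0.72  0.36  1.79  0.04  0.91 -1.97] 1.026442849806793e-10
[-0.68  0.35  1.67  0.    1.12 -1.91] 7.519243710818463e-11
[-0.68  0.35  1.67 -0.    1.12 -1.92] 5.527177515703378e-15
[-0.52  0.33  1.72 -0.01  1.15 -1.75] 2.9069289667182904e-15
[-0.34  0.33  1.75 -0.    1.18 -1.58] 7.869704917539984e-16
[-0.16  0.35  1.73  0.03  1.23 -1.41] 4.5825496109445856e-15
[ 0.02  0.4   1.68  0.08  1.28 -1.26] 2.861375205254525e-15
[ 0.17  0.47  1.6   0.14  1.33 -1.12] 7.810049491748578e-10
[ 0.31  0.55  1.49  0.21  1.4  -1.  ] 1.7065849128161158e-15
```

>>> play_rows(rows="0 0 0 -0.7 0 -1.9 0;0 0.2 0 -1.4 0 -3.8 0;0 0.7 0 -2.5 0.3 -6 0;0 1.4 0 -3.5 0.8 -8 0;0.05 2.1 0 -4.5 1.5 -10.5 0;0.05 2.8 0 -5.8 2 -13 0;0.05 3.33 0 -6.94 2.65 -15.55 0;0.05 3.33 0 -6.94 2.65 -15.55 0")

```text
time: 7.75
eef_pos: [0.4762, -0.2962, 0.181]
orientation: [[-0.942, 0.336, 0.005], [0.336, 0.942, -0.004], [-0.006, -0.002, -1.0]]
wrist_force: [0.2, -1.1, -0.6]
grip_width: 0.0143
```

Run:
```python
from ik import *
s=get_state();print(s['eef_pos'],s['joint_pos'],s['grip_width']);H=foot+.130*u+.06*n
print(move(H+[0,0,.03],Rtilt(161.8,-20)))
```

```text
[ 0.47622412 -0.29616718  0.18096664] [-6.79549321e-01  3.50795675e-01  1.66152523e+00  1.21096152e-05
  1.12260916e+00 -1.90812962e+00] 0.014281410021819605
[ 2.000e-02  3.390e+00 -2.400e-01  1.964e+01  5.687e+01  3.400e-01]
```

>>> play_rows(rows="0 0 0 1.5 4.5 0 0;0 0 0 3.1 9 0 0;0 0.3 0 4.7 13.5 0 0;0 0.6 0 6.3 18 0 0;0 0.9 0 7.9 22.5 0 0;0 1.2 0 9.5 27 0 0;0 1.5 -0.1 11.1 31.5 0 0;0 1.9 -0.1 12.7 36 0 0;0 2.3 -0.1 14.3 40.5 0.1 0;0 2.7 -0.2 15.9 45 0.2 0;0 3 -0.2 17.3 49.5 0.3 0;0.02 3.39 -0.24 18.8 54 0.3 0")

```text
time: 8.95
eef_pos: [0.4758, 0.279, 0.1732]
orientation: [[-0.89, 0.313, -0.332], [0.293, 0.95, 0.112], [0.351, 0.002, -0.937]]
wrist_force: [0.6, -0.8, -0.7]
grip_width: 0.014
```

Run:
```python
from ik import *
s=get_state();print(s['eef_pos'],s['joint_pos'],s['grip_width']);H=foot+.130*u+.06*n
print(move(H,Rtilt(161.8,-20)))
```

```text
[0.47580271 0.2789523  0.17321059] [ 0.26977046  0.49880198  1.49665729  0.19905881  1.44929439 -1.03705786] 0.014000345012104436
[ 0.02 -0.09 -0.   -0.77  2.71  2.72]
```

>>> play_rows(rows="0 0 0 -0.77 2.7 1 0;0 0 0 -0.77 2.7 1.8 0;0.02 -0.09 0 -0.77 2.7 2.7 0;0.02 -0.09 0 -0.77 2.7 2.7 0;0.02 -0.09 0 -0.77 2.7 2.7 0")

```text
time: 9.45
eef_pos: [0.4825, 0.3028, 0.1463]
orientation: [[-0.893, 0.313, -0.323], [0.295, 0.95, 0.107], [0.341, 0.0, -0.94]]
wrist_force: [0.1, -0.4, -1.2]
grip_width: 0.0137
```

Run:
```python
from ik import *
s=snap('w7');print(s['eef_pos'],s['orientation'].round(3));H=foot+.130*u+.06*n
f=grab_frame('top');cv2.imwrite('pics/t7.png',cv2.resize(f[140:240,140:260,::-1],None,fx=5,fy=5,interpolation=2))
f=grab_frame('side');cv2.imwrite('pics/s7.png',cv2.resize(f[180:280,190:310,::-1],None,fx=5,fy=5,interpolation=2))
print(H,move(foot+.130*u+.004*n,Rtilt(161.8,-20)))
```

```text
[0.48247597 0.30277408 0.14631008] [[-0.893  0.313 -0.323]
 [ 0.295  0.95   0.107]
 [ 0.341  0.    -0.94 ]]
[0.482135 0.305461 0.145124] [ 0.02  0.03 -0.01  2.07  0.15  5.51]
```

View pics/w7.png

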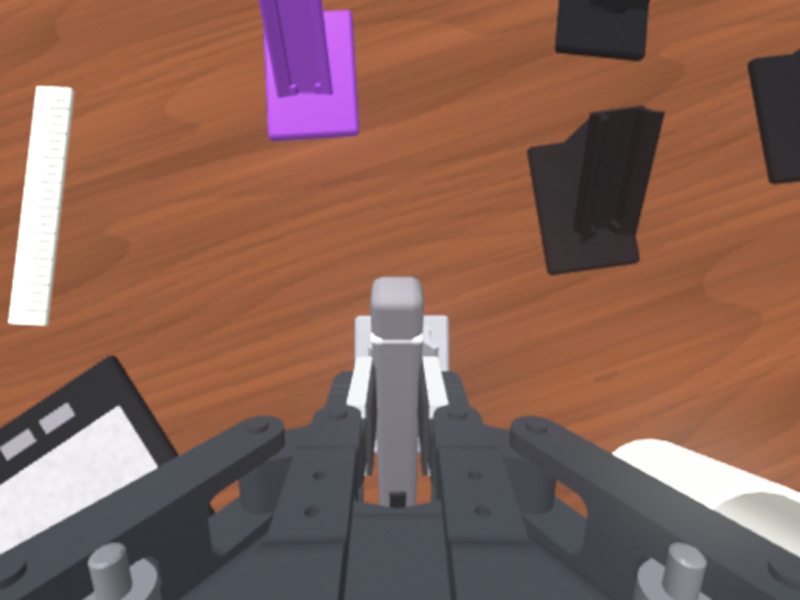

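View pics/s7.png

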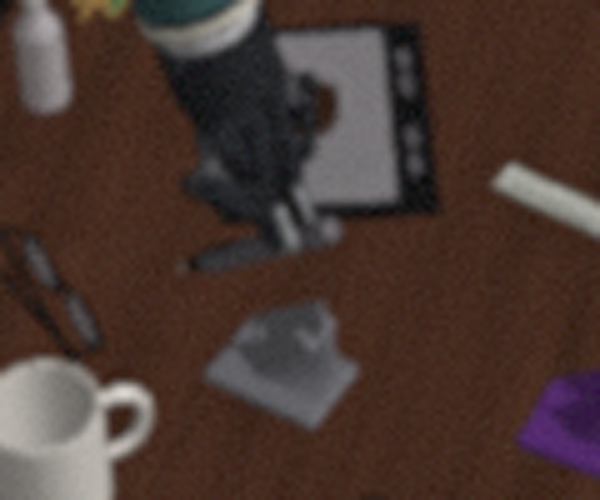

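Run:
```python
from ik import *
s,f,W=load('w7')
crop(f,215,165,85,100,6,'pics/w7c.png')
for X in [(.4657,.3444,.008),(.4457,.2843,.008)]: print((proj(W,X)-[215,165])*6)
```

```text
[428.83132792 225.90514546]
[ 69.83814786 224.69746159]
```

View pics/w7c.png

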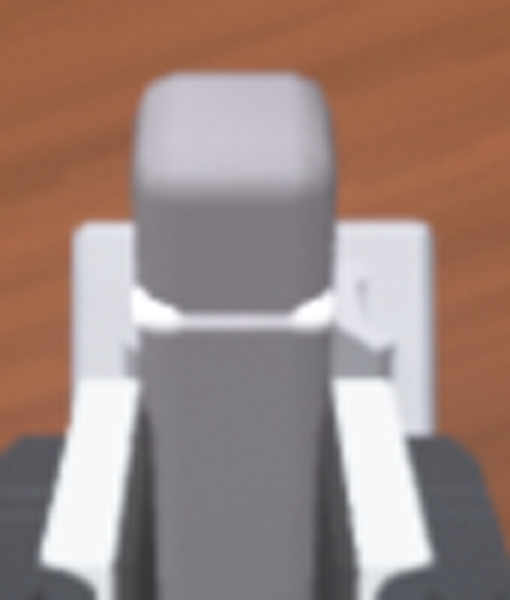

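The predicted base corners match the observed ones to about 0.5 px ((72,222) and (433,222) in the crop), so the fit is good. Next I'll lower to 4 mm above the floor.

>>> play_rows(rows="0 0 0 0.5 0.18 1.4 0;0 0 0 1.1 0.18 2.9 0;0 0 0 1.6 0.18 4.2 0;0 0 0 2.07 0.18 5.5 0;0 0 0 2.07 0.18 5.5 0")

```text
time: 10.1
eef_pos: [0.4454, 0.3173, 0.1006]
orientation: [[-0.893, 0.312, -0.326], [0.294, 0.95, 0.106], [0.342, -0.001, -0.94]]
wrist_force: [-0.5, -0.5, -0.8]
grip_width: 0.0141
```

Run:
```python
from ik import *
s=snap('w8');print(s['eef_pos'],s['wrist_force']);
f=grab_frame('side');cv2.imwrite('pics/s8.png',cv2.resize(f[200:280,210:290,::-1],None,fx=7,fy=7,interpolation=2))
print(foot+.130*u+.004*n,move(foot+.130*u-.001*n,Rtilt(161.8,-20)),move(foot+.125*u-.001*n,Rtilt(161.8,-20)), s['orientation'].T@n, s['orientation'].T@u)
```

```text
[0.44539291 0.31725302 0.10062095] [-0.51234652 -0.52609105 -0.82206682]
[0.4479414 0.3167058 0.102228 ] [ 0.01  0.02  0.    0.14 -0.08  0.41] [ 0.01  0.02  0.   -0.33 -0.08  0.58] [-0.34169412 -0.00102016 -0.93976225] [ 9.39807354e-01 -3.94519621e-04 -3.41709820e-01]
```

View pics/s8.png

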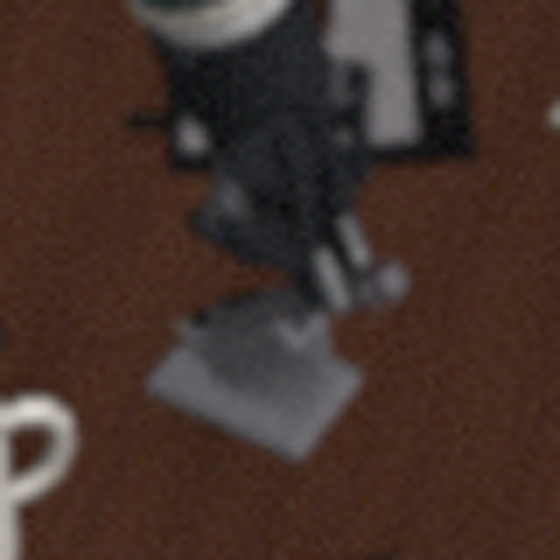

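View pics/w8.png

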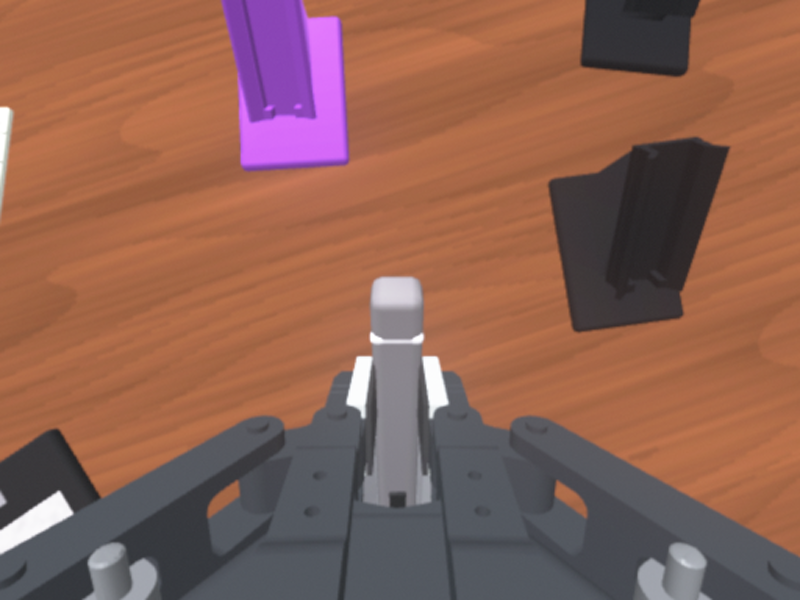

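The stylus is in line over the channel, so I'll lower it to the floor.

>>> play_rows(rows="0 0 0 0.05 -0.05 0.2 0;0 0 0 0.14 -0.05 0.35 0;0 0 0 0.14 -0.05 0.41 0")

```text
time: 10.5
eef_pos: [0.4452, 0.318, 0.0985]
orientation: [[-0.894, 0.313, -0.322], [0.294, 0.95, 0.107], [0.339, 0.001, -0.941]]
wrist_force: [-0.9, -0.2, -0.3]
grip_width: 0.0138
```

Run:
```python
from ik import *
s=get_state();d=s['eef_pos']-foot;print(d@u,d@n,d@np.cross(n,u),s['joint_velocities'].round(3),s['wrist_force'])
```

```text
0.12993846235449416 -0.0007815237549045791 -0.0003492844716480852 [ 0.002  0.008  0.007 -0.    -0.011 -0.002] [-0.87018017 -0.18206978 -0.28462371]
```

>>> play_rows(rows="0 0 0 0.03 0 0.1 0;0 0 0 0.07 0 0.19 0;0 0 0 0.07 0 0.19 0")

```text
time: 10.8
eef_pos: [0.4436, 0.3184, 0.0968]
orientation: [[-0.893, 0.313, -0.323], [0.294, 0.95, 0.107], [0.34, 0.001, -0.94]]
wrist_force: [-0.5, -0.5, -2.1]
grip_width: 0.0142
```

>>> play_rows(rows="0 0 0 0.03 0 0.1 0;0 0 0 0.07 0 0.19 0;0 0 0 0.07 0 0.19 0")

```text
time: 11.1
eef_pos: [0.4428, 0.3188, 0.0955]
orientation: [[-0.894, 0.313, -0.322], [0.294, 0.95, 0.107], [0.339, 0.001, -0.941]]
wrist_force: [1.1, -0.1, 1.3]
grip_width: 0.0141
```

Run:
```python
from ik import *
s=get_state();d=s['eef_pos']-foot;print(d@u,d@n,d@np.cross(n,u),s['wrist_force'])
```

```text
0.12995762109389228 -0.0046913813007616 -0.00035900951977331866 [ 1.09438959 -0.05839809  1.34667651]
```

>>> play_rows(rows="0 0 0 0.03 0 0.07 0;0 0 0 0.05 0 0.14 0;0 0 0 0.05 0 0.14 0")

```text
time: 11.4
eef_pos: [0.4423, 0.319, 0.0951]
orientation: [[-0.894, 0.312, -0.321], [0.294, 0.95, 0.107], [0.338, 0.002, -0.941]]
wrist_force: [1.4, -2.8, 8.7]
grip_width: 0.0142
```

Run:
```python
from ik import *
s=get_state();d=s['eef_pos']-foot;print(d@u,d@n,d@np.cross(n,u),s['wrist_force'],s['moment'])
f=grab_frame('side');cv2.imwrite('pics/s9.png',cv2.resize(f[200:280,210:290,::-1],None,fx=7,fy=7,interpolation=2))
s=snap('w9');print(s['wrist_force'],s['moment'])
```

```text
0.13003934021120545 -0.0053536131583614595 -0.0004558358672701848 [ 1.36703967 -2.76151121  8.68925715] [-0.39655333 -0.04136299  0.10764668]
[ 0.10422017 -3.14835443  8.54613393] [-0.37353534 -0.03607773  0.11303012]
```

View pics/s9.png

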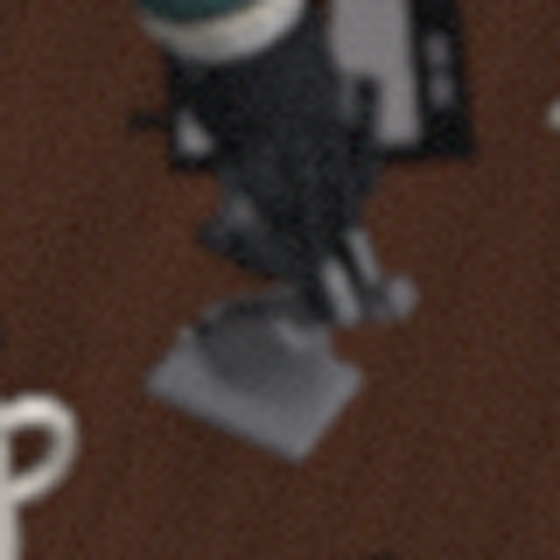

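View pics/w9.png

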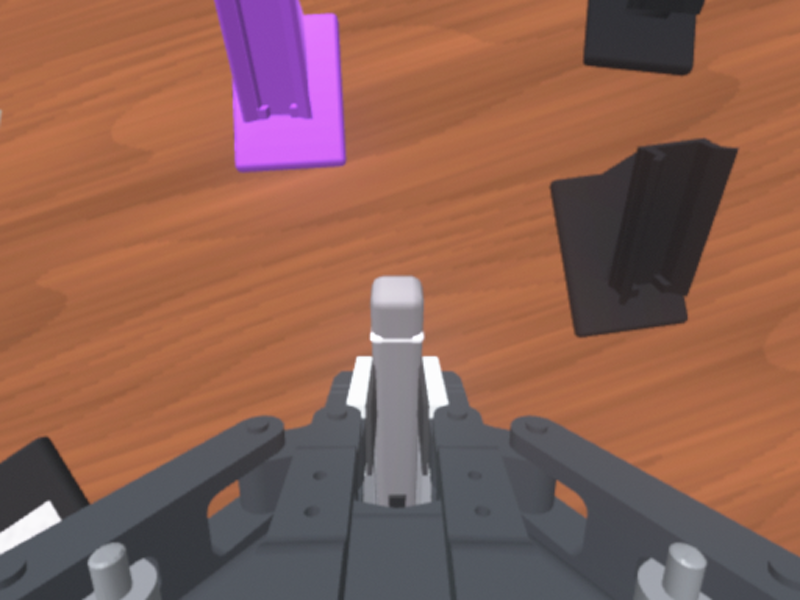

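Contact is at 8.7 N. Now I'll slide gently down the channel towards the stop.

>>> play_rows(rows="0 0 0 -0.12 0 0 0;0 0 0 -0.24 0 0.04 0;0 0 0 -0.34 0 0.08 0;0 0 0 -0.34 0 0.08 0")

```text
time: 11.9
eef_pos: [0.445, 0.3185, 0.0931]
orientation: [[-0.894, 0.313, -0.321], [0.294, 0.95, 0.108], [0.339, 0.002, -0.941]]
wrist_force: [-0.1, -1.1, 6.4]
grip_width: 0.0141
```

Run:
```python
from ik import *
s=get_state();d=s['eef_pos']-foot;F=s['wrist_force'];print(d@u,d@n,d@np.cross(n,u),F@u,F@n,F@np.cross(n,u))
```

```text
0.1267206978001396 -0.005106213846611324 -0.0008060999951157664 3.930320615957214 5.0892092235030875 1.0430499107284992
```

>>> play_rows(rows="0 0 0 -0.1 0.05 0 0;0 0 0 -0.2 0.05 0.04 0;0 0 0 -0.2 0.05 0.04 0")

```text
time: 12.2
eef_pos: [0.4459, 0.3185, 0.0925]
orientation: [[-0.893, 0.313, -0.323], [0.294, 0.95, 0.108], [0.341, 0.002, -0.94]]
wrist_force: [-2.0, -1.2, 10.3]
grip_width: 0.0139
```

Run:
```python
from ik import *
s=get_state();d=s['eef_pos']-foot;F=s['wrist_force'];print(d@u,d@n,d@np.cross(n,u),F@u,F@n,F@np.cross(n,u))
```

```text
0.12565417719333646 -0.005075692251874591 -0.0010649899606212207 7.772673895479345 6.873578071874623 1.7653720413978375
```

The along-channel force rose to 7.8 N while the motion stalled, so it is against the stop. I'll release and retract.

>>> play_rows(rows="0 0 0 0.04 0 -0.05 0;0 0 0 0.04 0 -0.1 30;0 0 0 0.04 0 -0.1 40;0 0 0 0.04 0 -0.1 40;0 0 0 0.04 0 -0.1 40;0 0 0 0.04 0 -1.5 40;0 0 0 0.04 0 -4 45;0 0 0 0.04 0 -8 50;0 0 0 0.04 0 -9 50")

```text
time: 13.1
eef_pos: [0.478, 0.3091, 0.1792]
orientation: [[-0.895, 0.313, -0.317], [0.294, 0.95, 0.109], [0.335, 0.005, -0.942]]
wrist_force: [0.8, -0.5, 0.3]
grip_width: 0.0431
```

Run:
```python
from ik import *
s=snap('w10');print(s['eef_pos'],s['grip_width'])
f=grab_frame('side');cv2.imwrite('pics/s10.png',cv2.resize(f[200:280,210:290,::-1],None,fx=7,fy=7,interpolation=2))
_,_,W=load('w10');k=1.5625
print('head pred',proj(W,foot+.17*u)*k, 'foot',proj(W,foot)*k)
```

```text
[0.47795141 0.3090652  0.17921463] 0.04306611522002554
head pred [392.15822281 236.26475865] foot [392.95777669 448.94197746]
```

View pics/w10.png

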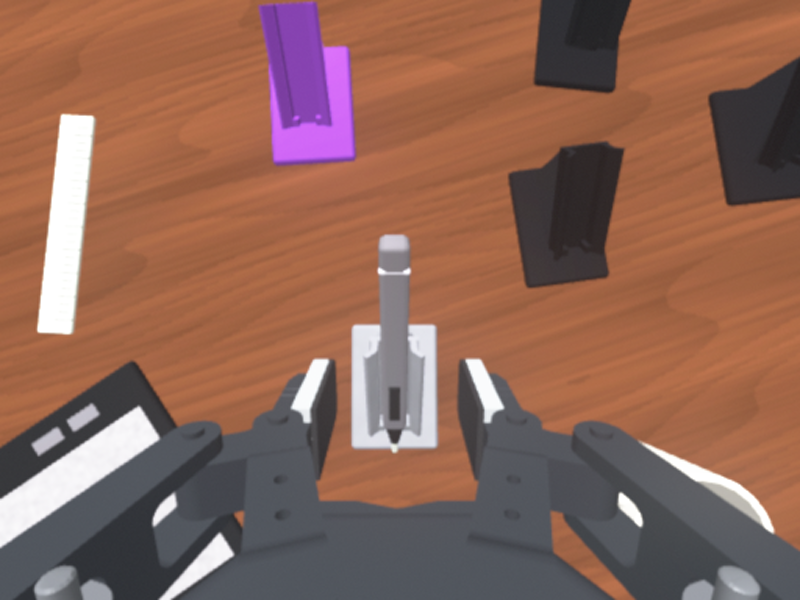

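View pics/s10.png

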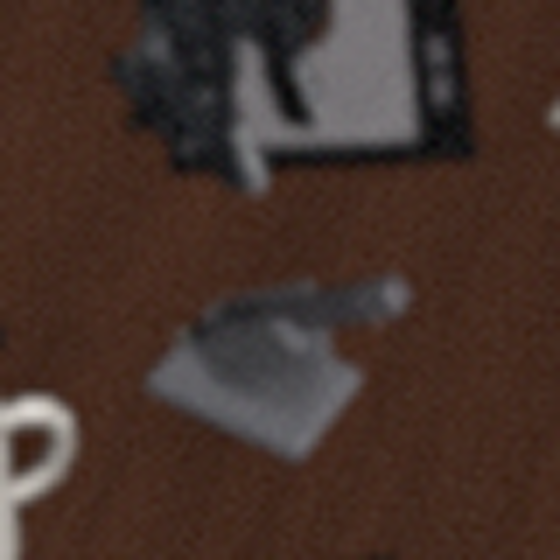

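The stylus lies home in the rest: nib at (395,450), 2 px from the predicted foot, and butt at (394,236). Now I'll plan the regrasp by the upper end.

Run:
```python
from ik import *
s=get_state();p0=s['eef_pos'];R0=s['orientation'];j=s['joint_pos']
foot=foot+np.array([.0003,.0008,0])
for TH in (24,28,30):
    R=Rtilt(YAW,TH);G=foot+.148*u+.019*R[:,2];H=G-.09*R[:,2]
    print(TH,'H',H.round(4),'G',G.round(4))
    print(move(H,R),move(G,R,p0=H,R0=R))
    jj=j
    for a in np.linspace(0,1,6):
        th=-20+(TH+20)*a;jj,e=ik(p0+a*(H-p0),Rtilt(YAW,th),jj);print(th,jj.round(2),e.round(4))
    jj,e=ik(G,R,jj);print(jj.round(2),e.round(4))
```

```text
24 H [0.4053 0.3316 0.1756] G [0.44   0.3202 0.0934]
[ 0.03 -7.28 -0.01  6.99 -0.07  2.69] [ 0.  0.  0.  0. -0.  9.]
-20.0 [ 0.32  0.51  1.46  0.21  1.46 -0.99] 0.0
-11.2 [ 0.39  0.43  1.57  0.13  1.3  -0.91] 0.0
-2.3999999999999986 [ 0.47  0.36  1.67  0.03  1.15 -0.8 ] 0.0
6.400000000000006 [ 0.57  0.3   1.76 -0.1   1.01 -0.63] 0.0
15.200000000000003 [ 0.69  0.27  1.84 -0.28  0.91 -0.4 ] 0.0
24.0 [ 0.82  0.27  1.91 -0.51  0.85 -0.12] 0.0
[ 0.75  0.42  1.96 -0.63  0.65 -0.02] 0.0
28 H [0.401  0.333  0.1734] G [0.4412 0.3198 0.094 ]
[ 0.03 -7.95 -0.01  7.33 -0.07  3.04] [ 0.  0.  0.  0. -0.  9.]
-20.0 [ 0.32  0.51  1.46  0.21  1.46 -0.99] 0.0
-10.399999999999999 [ 0.39  0.42  1.58  0.12  1.29 -0.9 ] 0.0
-0.7999999999999972 [ 0.49  0.35  1.68  0.01  1.12 -0.77] 0.0
8.800000000000004 [ 0.6   0.3   1.78 -0.15  0.98 -0.58] 0.0
18.400000000000006 [ 0.73  0.27  1.86 -0.36  0.87 -0.31] 0.0
28.0 [ 0.87  0.28  1.94 -0.63  0.84  0.03] 0.0
[ 0.79  0.43  1.98 -0.77  0.65  0.14] 0.0
30 H [0.399  0.3337 0.1722] G [0.4417 0.3196 0.0943]
[ 0.03 -8.28 -0.01  7.5  -0.07  3.23] [ 0.  0.  0. -0.  0.  9.]
-20.0 [ 0.32  0.51  1.46  0.21  1.46 -0.99] 0.0
-10.0 [ 0.4   0.42  1.58  0.12  1.28 -0.9 ] 0.0
0.0 [ 0.5   0.34  1.69 -0.    1.11 -0.76] 0.0
10.000000000000004 [ 0.61  0.29  1.79 -0.17  0.96 -0.55] 0.0
20.0 [ 0.75  0.27  1.88 -0.41  0.86 -0.26] 0.0
30.0 [ 0.9   0.29  1.95 -0.69  0.83  0.1 ] 0.0
[ 0.81  0.44  1.99 -0.84  0.65  0.23] 0.0
```

>>> play_rows(rows="0 -1 0 1 0 0 50;0 -2 0 2 0 0.5 50;0 -3 0 3 0 1 50;0 -4 0 4 0 1.5 50;0 -5 0 5 0 2 50;0 -6 0 6 0 2.4 50;0 -7 0 6.6 0 2.7 50;0.03 -7.95 0 7.3 -0.07 3 50;0.03 -7.95 0 7.3 -0.07 3 50;0.03 -7.95 0 7.3 -0.07 3 50")

```text
time: 14.2
eef_pos: [0.3981, 0.3324, 0.1711]
orientation: [[-0.843, 0.309, 0.44], [0.272, 0.951, -0.148], [-0.464, -0.005, -0.886]]
wrist_force: [-0.4, 0.1, 0.6]
grip_width: 0.0426
```

Run:
```python
from ik import *
s=snap('w11');print(s['eef_pos'],s['joint_pos'].round(3),s['orientation'].round(3))
foot=foot+np.array([.0003,.0008,0])
R=Rtilt(YAW,28);G=foot+.148*u+.019*R[:,2];print(move(G,R))
_,_,W=load('w11');k=1.5625
print('head pred',proj(W,foot+.17*u)*k, proj(W,foot+.095*u)*k,proj(W,foot)*k)
```

```text
[0.398051   0.33240856 0.17113106] [ 0.875  0.283  1.939 -0.623  0.836  0.023] [[-0.843  0.309  0.44 ]
 [ 0.272  0.951 -0.148]
 [-0.464 -0.005 -0.886]]
[-0.03 -0.05  0.02 -0.26  0.13  8.92]
head pred [400.26789267 322.90746035] [399.39695979 331.89021889] [398.79530144 338.09569336]
```

View pics/w11.png

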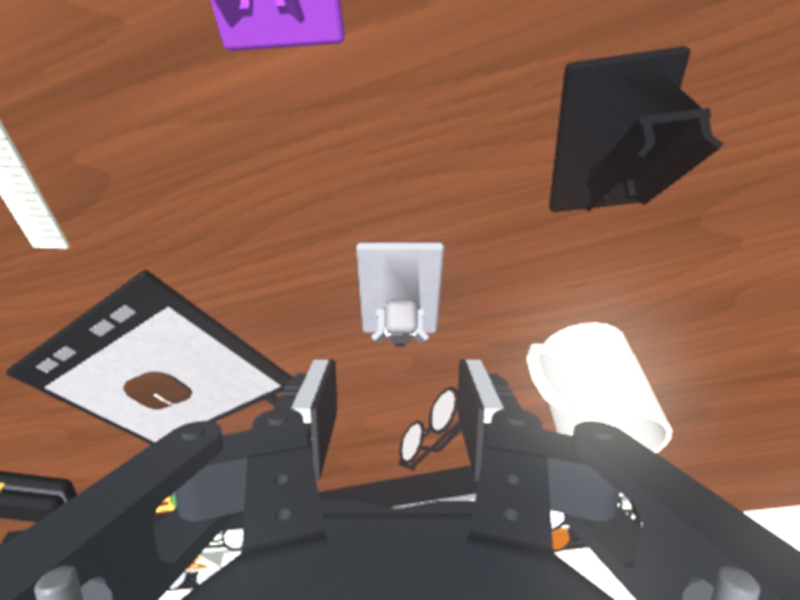

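Run:
```python
from ik import *
s,f,W=load('w11');crop(f,220,145,75,85,7,'pics/w11c.png')
```

```text
(no output)
```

View pics/w11c.png

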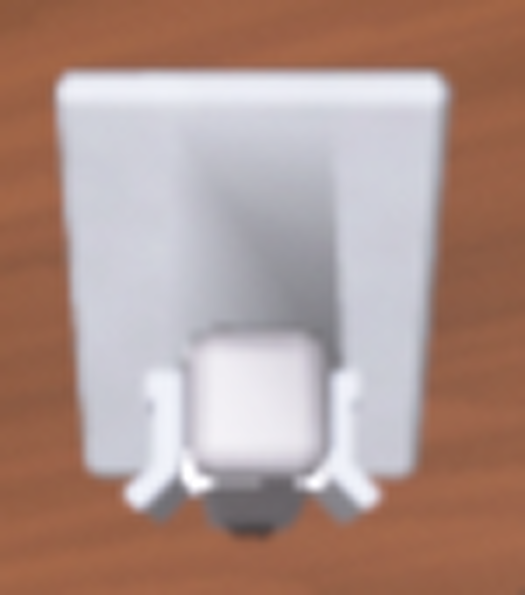

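Run:
```python
from ik import *
s,f,W=load('w11');c=lambda X:(proj(W,X)-[220,145])*7
for X in [(.4657,.3444,.008),(.4457,.2843,.008)]: print(c(X),'obs 445/60,85-100')
for k in (0,.002,.003,.004,.005): print(k,c(foot+[.0003,.0008,0]+.17*u-k*n),'obs 257,403')
F=foot+np.array([.0003,.0008,0])-.0037*n;R=Rtilt(YAW,28);print(F,move(F+.148*u+.019*R[:,2],R))
```

```text
[443.22805695  93.78281257] obs 445/60,85-100
[50.29048277 89.82238843] obs 445/60,85-100
0 [253.20015916 431.62542236] obs 257,403
0.002 [253.32806189 412.33256751] obs 257,403
0.003 [253.39190232 402.70287277] obs 257,403
0.004 [253.45566897 393.08430738] obs 257,403
0.005 [253.51936197 383.47685205] obs 257,403
[0.53814078 0.28794296 0.0127658 ] [-0.03 -0.05  0.02  0.09  0.13  9.06]
```

The base corners match. The butt centre shows the stylus 3 mm lower along the channel normal than my first estimate, which agrees with where contact was felt, so I'll correct for it and go in.

>>> play_rows(rows="0 0 0 0 0.1 2 50;0 0 0 0 0.13 4.5 50;0 0 0 0.02 0.13 6.5 50;0 0 0 0.03 0.13 8 50;0 0 0 0.03 0.13 9 50;0 0 0 0.03 0.13 9 50")

```text
time: 14.85
eef_pos: [0.4408, 0.3194, 0.0919]
orientation: [[-0.84, 0.315, 0.441], [0.278, 0.949, -0.15], [-0.466, -0.003, -0.885]]
wrist_force: [-0.2, 0.5, -0.3]
grip_width: 0.0424
```

Run:
```python
from ik import *
s=snap('w12');print(s['eef_pos'],s['joint_pos'].round(3),s['wrist_force'])
foot=np.array([.5386,.2878,.0133]);R=Rtilt(YAW,28);print(move(foot+.148*u+.019*R[:,2],R))
```

```text
[0.44079538 0.31935802 0.09185828] [ 0.788  0.435  1.982 -0.769  0.646  0.144] [-0.23712368  0.51039802 -0.28465729]
[-0.03 -0.03 -0.01  0.16  0.02  0.02]
```

View pics/w12.png

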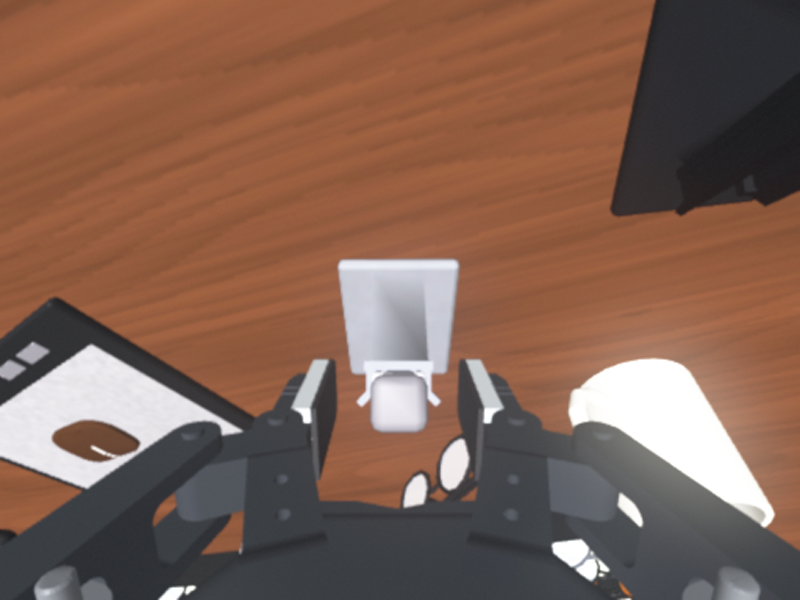

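The butt sits centred between the pads at (399,402), so I'll close.

>>> play_rows(rows="0 0 0 0.1 0 0 20;0 0 0 0.1 0 0 0;0 0 0 0.1 0 0 0;0 0 0 0.1 0 0 0;0 0 0 0.1 0 0 0;0 0 0 0.1 0 0 0")

```text
time: 15.5
eef_pos: [0.439, 0.3211, 0.0929]
orientation: [[-0.84, 0.312, 0.444], [0.276, 0.95, -0.147], [-0.468, -0.001, -0.884]]
wrist_force: [-2.5, -0.4, 6.4]
grip_width: 0.0152
```

Run:
```python
from ik import *
s=snap('w13');print(s['eef_pos'],s['orientation'].round(4).tolist(),s['wrist_force'])
foot=np.array([.5386,.2878,.0133])
R=s['orientation'];print('u in tool',R.T@u,'foot in tool',R.T@(foot-s['eef_pos']))
_,_,W=load('w13');print(proj(W,foot+.17*u)*1.5625)
```

```text
[0.43901437 0.32111091 0.09290652] [[-0.8399, 0.3125, 0.4438], [0.2756, 0.9499, -0.1473], [-0.4676, -0.0014, -0.8839]] [-2.50984414 -0.43073914  6.40397118]
u in tool [ 0.3765431  -0.00098097 -0.92640053] foot in tool [-0.05559444 -0.00041235  0.11947051]
[394.23844528 410.71512904]
```

View pics/w13.png

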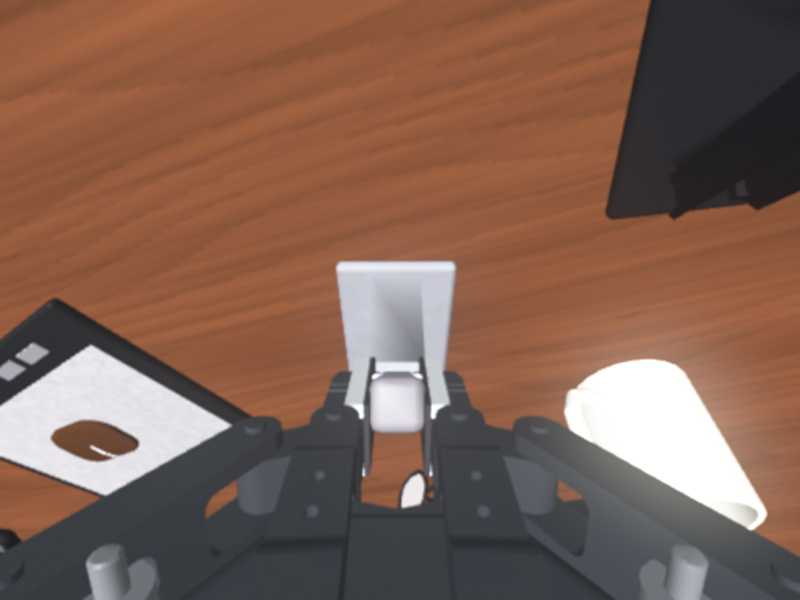

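The stylus is held by its upper end with the axis 22° from the tool z, so the trace tilt is −22°. I'll fit the lens pose from the earlier pictures and compute the next moves.

```bash
cat > lens.py <<'E'
from ik import *
from scipy.optimize import least_squares
def outline(off=0,n=15):
    # lens frame x: 48 (+x radius14), y:62 ; CCW points
    P=[]
    for sx,sy,r,a0 in [(1,1,14,0),(-1,1,20,90),(-1,-1,20,180),(1,-1,14,270)]:
        c=np.array([sx*(24-r),sy*(31-r)])
        for a in np.radians(np.linspace(a0,a0+90,n)): P.append(c+(r+off)*np.array([np.cos(a),np.sin(a)]))
    return np.array(P)/1e3
O=outline()
def world(q,P,z):
    a=q[2];M=np.array([[np.cos(a),-np.sin(a)],[np.sin(a),np.cos(a)]])
    return np.c_[P@M.T+q[:2],np.full(len(P),z)]
def hull(q,W,dz=0):
    X=np.r_[world(q,O,.009+dz),world(q,O,.0125+dz)];uv=np.array([proj(W,x) for x in X]).astype(np.float32)
    return cv2.convexHull(uv)
def contour(f,box,k=6):
    x,y,w,h=box;c=cv2.resize(f[y:y+h,x:x+w],None,fx=k,fy=k,interpolation=cv2.INTER_CUBIC)
    g=cv2.GaussianBlur(c,(0,0),2).astype(float);lum=g[:,:,1]
    lo=np.percentile(lum,3);hi=np.percentile(lum,80);m=(lum<(lo+hi)/2).astype(np.uint8)
    m=cv2.morphologyEx(m,cv2.MORPH_CLOSE,np.ones((25,25),np.uint8))
    cs,_=cv2.findContours(m,0,1);C=max(cs,key=cv2.contourArea)[:,0,:]
    return (C+.5)/k-.5+[x,y]
def fit(views,q0):
    def r(q):
        o=[]
        for C,W in views:
            H=hull(q,W);o+=[cv2.pointPolygonTest(H,(float(p[0]),float(p[1])),True) for p in C]
        return np.array(o)
    return least_squares(r,q0,diff_step=1e-4,x_scale=[.001,.001,.02],loss='soft_l1')
E
python3 - <<'E'
from lens import *
V={}
for n,box in dict(w2=(205,155,90,85),w3=(420,22,85,85)).items():
    s,f,W=load(n);C=contour(f,box)[::4];V[n]=(C,W);print(n,len(C),C.min(0),C.max(0))
s,f,W=load('w2')
l0=onz(W,np.array((393,311))/1.5625,.015);l1=onz(W,np.array((377,282))/1.5625,.0125);d=l1-l0;a0=np.arctan2(d[1],d[0]);print(l0,l1,np.linalg.norm(d),np.degrees(a0))
for vs in (['w2'],['w3'],['w2','w3']):
    r=fit([V[v] for v in vs],[*l0[:2],a0]);print(vs,r.x[:2],np.degrees(r.x[2]),np.sqrt(np.mean(r.fun**2)))
E
```

```text
w2 224 [221.41666667 170.41666667] [279.08333333 221.58333333]
w3 282 [427.75  31.75] [495.91666667  96.91666667]
[0.54119339 0.0355675  0.015     ] [0.56431419 0.03960111 0.0125    ] 0.023602777264873434 9.896132125407545
['w2'] [0.54204106 0.035783  ] 10.089274958686854 0.38822266423710206
['w3'] [0.54236223 0.03556638] 9.789412963201874 0.5159201551763746
['w2', 'w3'] [0.5422428  0.03564599] 9.95983627261401 0.4803748779535329
```

```bash
cat >> h.py <<'E'
NIB_T=np.array([-.0556,-.0004,.1195])
RTR=Rtilt(161.8,-22.1)
E
python3 - <<'E'
from lens import *
s=get_state();R0=s['orientation'];p0=s['eef_pos']
ut=np.array([.3765,-.001,-.9264]);print('upright err',RTR@ut)
q=[.5422,.0357,np.radians(10)]
print('n in tool',R0.T@n)
A=p0+.06*n
e0=world(q,np.array([[.027,0]]),.009)[0]
tr=lambda nib:nib-RTR@NIB_T
B=tr(np.array([.52,.20,.09]));print('B',B,move(B,RTR,p0=A,R0=R0))
C=tr(e0+[0,0,.02]);print('e0',e0,'C',C,move(C,RTR,p0=B,R0=RTR))
j=s['joint_pos']
for a in np.linspace(0,1,4): j,e=ik(p0+a*(A-p0),R0,j);print(j.round(2),e.round(4))
rv=Ro.from_matrix(R0.T@RTR).as_rotvec()
for a in np.linspace(0,1,8):
    RR=R0@Ro.from_rotvec(a*rv).as_matrix();pp=A+a*(B-A);j,e=ik(pp,RR,j);print(j.round(2),e.round(4),'nib',(pp+RR@NIB_T).round(3))
j,e=ik(C,RTR,j);print(j.round(2),e)
E
```

```text
upright err [-6.01004969e-04 -8.55062168e-04  9.99984559e-01]
n in tool [-0.92635844 -0.00104886 -0.37652082]
B [0.51389673 0.20242772 0.22163824] [-1.000e-02  8.330e+00 -0.000e+00 -1.002e+01 -8.950e+00 -4.050e+00]
e0 [0.56878981 0.0403885  0.009     ] C [0.56268654 0.04281622 0.16063824] [  0.     0.     0.   -11.21 -13.64   2.03]
[ 0.79  0.43  1.98 -0.77  0.65  0.15] 0.0
[ 0.77  0.41  1.96 -0.73  0.67  0.08] 0.0
[ 0.74  0.39  1.94 -0.7   0.69  0.01] 0.0
[ 0.72  0.36  1.92 -0.66  0.71 -0.05] 0.0
[ 0.72  0.36  1.92 -0.66  0.71 -0.05] 0.0 nib [0.575 0.276 0.059]
[ 0.61  0.33  1.87 -0.42  0.77 -0.36] 0.0 nib [0.571 0.264 0.059]
[ 0.51  0.32  1.8  -0.23  0.87 -0.61] 0.0 nib [0.564 0.252 0.059]
[ 0.42  0.32  1.73 -0.09  1.01 -0.79] 0.0 nib [0.557 0.241 0.062]
[ 0.33  0.35  1.65  0.01  1.15 -0.92] 0.0 nib [0.549 0.231 0.066]
[ 0.26  0.38  1.57  0.08  1.3  -1.02] 0.0 nib [0.54  0.22  0.072]
[ 0.19  0.43  1.48  0.13  1.46 -1.09] 0.0 nib [0.53 0.21 0.08]
[ 0.14  0.49  1.4   0.17  1.61 -1.14] 0.0 nib [0.52 0.2  0.09]
[-0.1   0.58  1.38  0.08  1.55 -1.37] 3.050336489097336e-14
```

>>> play_rows(rows="0 0 0 -0.6 0 -0.25 0;0 0 0 -1.6 0 -0.65 0;0 0 0 -3.5 0 -1.4 0;0 0 0 -5.5 0 -2.2 0;0 1.2 0 -6.9 -1.2 -2.8 0;0 2.4 0 -8.4 -2.5 -3.4 0;0 3.6 0 -9.8 -3.8 -4 0;0 4.8 0 -11.2 -5.1 -4.6 0;0 6 0 -12.7 -6.4 -5.2 0;0 7.2 0 -14.2 -7.7 -5.8 0;0 8.33 0 -15.6 -9 -6.3 0;0 8.33 0 -15.6 -9 -6.3 0")

```text
time: 16.75
eef_pos: [0.5181, 0.1984, 0.2205]
orientation: [[-0.878, 0.317, -0.358], [0.294, 0.948, 0.118], [0.377, -0.002, -0.926]]
wrist_force: [-0.0, -0.5, -1.4]
grip_width: 0.0151
```

Run:
```python
from lens import *
s=snap('w14');print(s['eef_pos'],s['joint_pos'].round(2),s['wrist_force'])
q=[.5422,.0357,np.radians(10)]
e0=world(q,np.array([[.027,0]]),.009)[0]
print('nib',s['eef_pos']+s['orientation']@NIB_T)
C=e0+[0,0,.02]-RTR@NIB_T;print(move(C,RTR))
f=grab_frame('side');cv2.imwrite('pics/s14.png',cv2.resize(f[130:280,190:310,::-1],None,fx=4,fy=4,interpolation=2))
```

```text
[0.51805249 0.19842236 0.22046644] [ 0.13  0.49  1.39  0.16  1.61 -1.14] [-0.03922644 -0.50565988 -1.40483669]
nib [0.52392518 0.1958099  0.08882125]
[ -0.    -0.    -0.04 -10.93 -13.42   2.01]
```

View pics/w14.png

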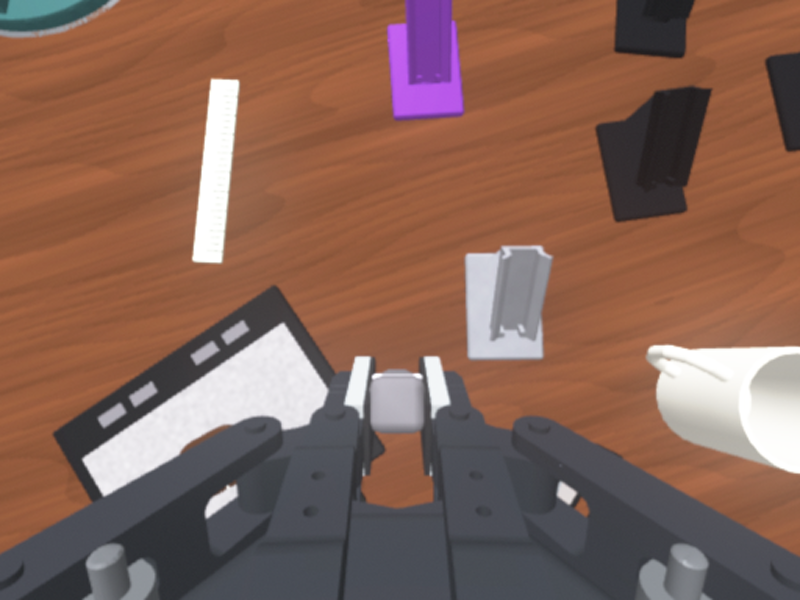

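View pics/s14.png

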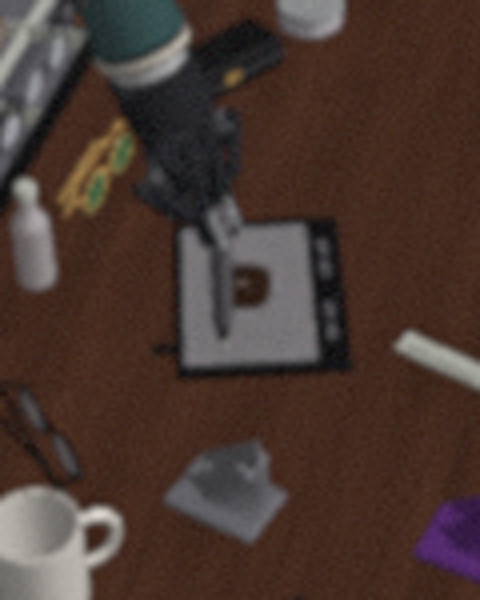

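Side view: the stylus hangs vertical with its nib low. In the wrist view only the butt face at (398,403) shows and the nib is hidden behind it, so I'll check the nib against the lens with the top and side cameras. I'll also cross-check the lens pose from w11–w13 and move to 20 mm above edge0.

Run:
```python
from lens import *
for n,box in dict(w11=(70,228,62,40),w12=(22,262,74,42)).items():
    s,f,W=load(n);C=contour(f,box)[::4]
    x,y,w,h=box;im=cv2.resize(f[y:y+h,x:x+w],None,fx=6,fy=6,interpolation=2)
    H=hull([.5422,.0357,np.radians(10)],W);cv2.polylines(im,[np.int32((H[:,0]-[x,y]+.5)*6)],True,(0,255,0));cv2.imwrite(f'pics/{n}l.png',im)
    r=fit([(C,W)],[.5422,.0357,np.radians(10)]);print(n,r.x[:2],np.degrees(r.x[2]),np.sqrt(np.mean(r.fun**2)),C.min(0),C.max(0))
```

```text
w11 [0.54445684 0.03292798] 9.884326411552982 0.44752334591239906 [ 78.75       237.58333333] [122.25       261.41666667]
w12 [0.55156292 0.03495759] -43.346562242162726 3.8966220204444744 [ 33.08333333 268.58333333] [ 95.41666667 303.41666667]
```

>>> play_rows(rows="0 0 0 -3 -3.6 0 0;0 0 0 -6 -7.2 0.5 0;0 0 0 -8.8 -10.8 1 0;0 0 0 -10.9 -13.4 1.5 0;0 0 0 -10.9 -13.4 2 0;0 0 0 -10.9 -13.4 2 0;0 0 0 -10.9 -13.4 2 0")

```text
time: 17.55
eef_pos: [0.5598, 0.0469, 0.1622]
orientation: [[-0.88, 0.311, -0.359], [0.289, 0.95, 0.116], [0.377, -0.001, -0.926]]
wrist_force: [0.1, -0.8, -1.4]
grip_width: 0.015
```

Run:
```python
from lens import *
s=snap('w15');print(s['eef_pos'],s['wrist_force'])
nib=s['eef_pos']+s['orientation']@NIB_T;print('nib',nib)
T=campose('top');S=campose('side')
for nm,P in (('top',T),('side',S)):
    f=grab_frame(nm);np.save(nm+'15.npy',f)
    c=proj(P,nib);x,y=(c-[32,35]).astype(int);print(nm,'nib pred',c,'crop pred',(c-[x,y]+.5)*8,(x,y))
    im=cv2.resize(f[y:y+70,x:x+64,::-1],None,fx=8,fy=8,interpolation=2);cv2.imwrite(f'pics/{nm}15.png',im)
```

```text
[0.55978595 0.0469142  0.16224907] [ 0.08899911 -0.83027076 -1.39616832]
nib [0.56573759 0.04436167 0.03060625]
top nib pred [263.72118    172.49427858] crop pred [265.76944   287.9542286] (np.int64(231), np.int64(137))
side nib pred [245.23240613 198.24461607] crop pred [261.85924902 285.95692853] (np.int64(213), np.int64(163))
```

View pics/top15.png

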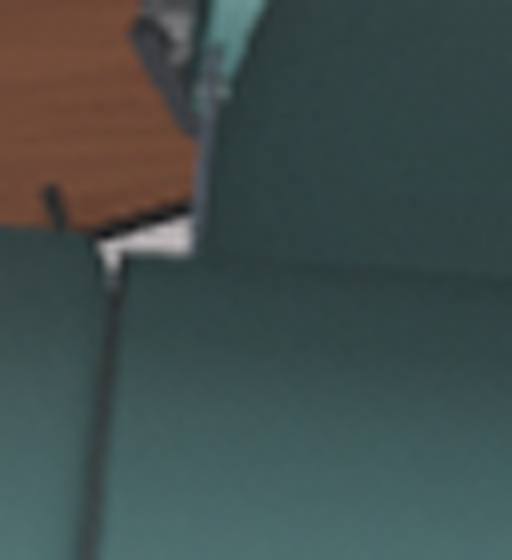

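View pics/side15.png

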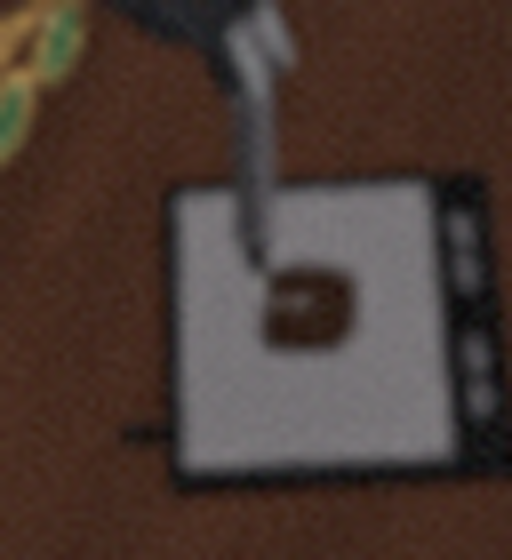

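View pics/w15.png

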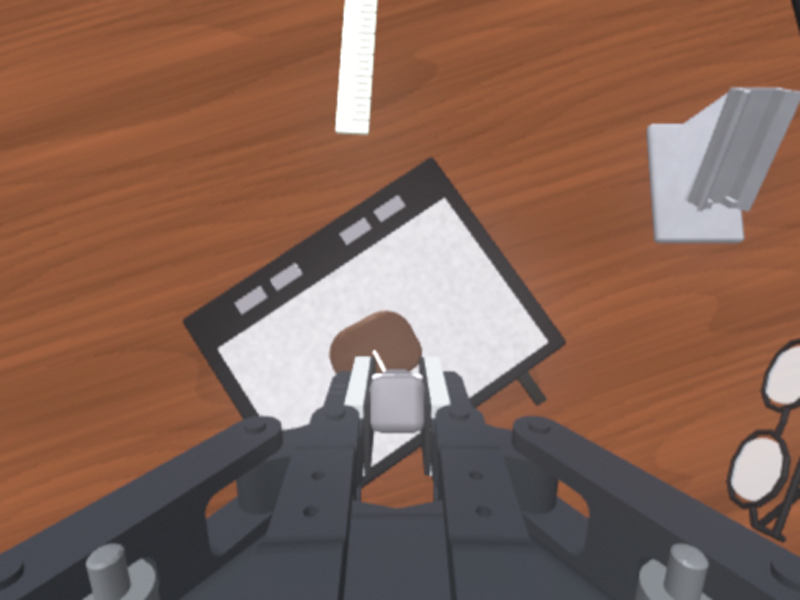

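The side view has the cone tip at (262,262) in the crop, so the nib end is near (263,286), against a prediction of (262,286). The top view is blocked by the arm. I'll cross-check pad and lens between w2 and w15, where the camera yaw is reversed.

Run:
```python
from lens import *
s2,f2,W2=load('w2');s,f,W=load('w15')
q=[.5422,.0357,np.radians(10)]
# refine corner px in enlarged crops
def cc(f,pts,name):
    o=[]
    for p in pts:
        x,y=(np.array(p)/1.5625-12).astype(int);o.append(cv2.resize(f[y:y+24,x:x+24],None,fx=10,fy=10,interpolation=2));print(name,(x,y))
    cv2.imwrite(name,np.hstack(o))
cc(f2,[(345,476),(578,333),(210,318)],'pics/c2.png')
cc(f,[(433,158),(185,321),(565,342)],'pics/c15.png')
x,y,w,h=200,185,80,60
im=cv2.resize(f[y:y+h,x:x+w],None,fx=9,fy=9,interpolation=2)
H=hull(q,W);cv2.polylines(im,[np.int32((H[:,0]-[x,y]+.5)*9)],True,(0,255,0))
cv2.imwrite('pics/l15.png',im)
```

```text
pics/c2.png (np.int64(208), np.int64(292))
pics/c2.png (np.int64(357), np.int64(201))
pics/c2.png (np.int64(122), np.int64(191))
pics/c15.png (np.int64(265), np.int64(89))
pics/c15.png (np.int64(106), np.int64(193))
pics/c15.png (np.int64(349), np.int64(206))
```

View pics/l15.png

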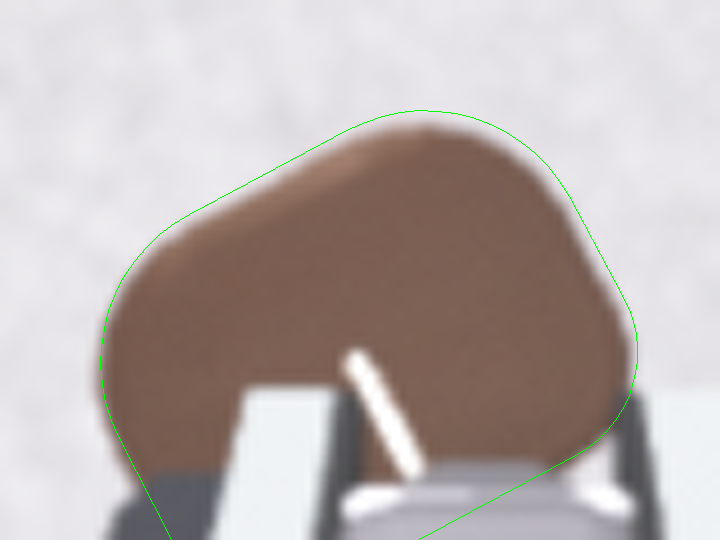

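View pics/c2.png

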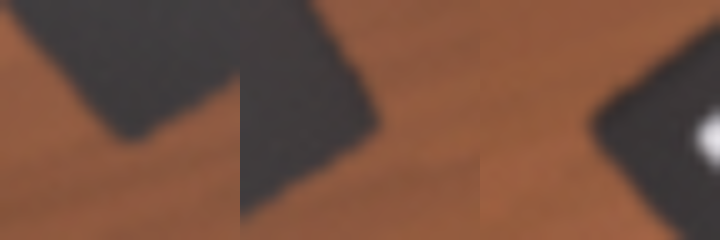

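View pics/c15.png

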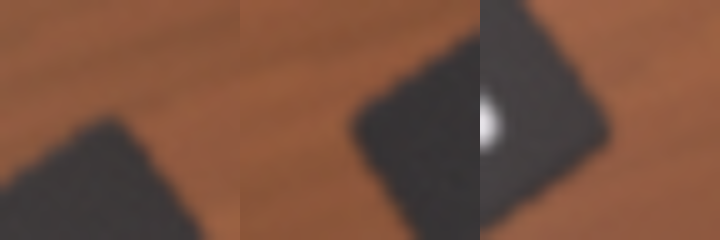

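In w15 the lens lies about 2 px (2 mm) further +x than predicted from w2, so the hand-eye has a small bias. I'll solve for it with a small bundle adjustment over the pad and rest corners.

```bash
cat > ba.py <<'E'
from lens import *
c=lambda x,y,ox,oy,k:(ox+(x+.5)/k-.5,oy+(y+.5)/k-.5)
k=1.5625
OBS=[('w2','A',(220.55,305.65)),('w2','B',(370.55,212.75)),('w2','C',(132.75,202.75)),
('w15','A',(276.05,100.05)),('w15','B',(116.75,204.75)),('w15','C',(361.55,218.55)),
('w7','P3',c(72,222,215,165,6)),('w7','P4',c(433,222,215,165,6)),
('w3','P1',c(67,57,185,140,5)),('w3','P2',c(355,57,185,140,5)),('w3','P3',c(358,440,185,140,5)),
('w4','P1',c(399,207,0,0,k)),('w4','P2',c(499,207,0,0,k)),('w4','P4',c(222,325,200,140,4)),
('w10','P3',c(352,326,0,0,k)),('w10','P4',c(437,325,0,0,k)),('w10','P2',c(351,448,0,0,k)),('w10','P1',c(438,448,0,0,k)),
('w15','P3',c(650,125,0,0,k)),('w15','P2',c(656,241,0,0,k)),('w15','P1',c(744,239,0,0,k)),
('w3','A',c(626,318,0,0,k)),('w3','C',c(507,120,0,0,k)),('w4','A',c(749,302,0,0,k)),('w4','C',c(630,73,0,0,k))]
PT=['A','B','C','P1','P2','P3','P4'];Z=dict(A=.009,B=.009,C=.009,P1=.008,P2=.008,P3=.008,P4=.008)
ST={n:load(n)[0] for n in set(o[0] for o in OBS)}
cal=get_calibration('wrist');K=cal['camera_matrix'];HE=cal['hand_eye']
def wcam(s,b):
    H=HE.copy();H[:3,3]+=b[:3];H[:3,:3]=Ro.from_rotvec(b[3:]).as_matrix()@HE[:3,:3]
    R=s['orientation']@H[:3,:3];o=s['eef_pos']+s['orientation']@H[:3,3];return K,R.T,-R.T@o
def res(v):
    b=v[:6];X={p:np.r_[v[6+2*i:8+2*i],Z[p]] for i,p in enumerate(PT)}
    C={n:wcam(s,b) for n,s in ST.items()}
    return np.r_[np.concatenate([proj(C[n],X[p])-uv for n,p,uv in OBS])/.5, b[:3]/.0015, b[3:]/.005]
x0=np.r_[np.zeros(6),[.43,.11],[.455,-.083],[.637,.15],[.551,.3155],[.531,.257],[.4457,.2843],[.465,.3444]]
def solve(): return least_squares(res,x0,loss='soft_l1',x_scale=np.r_[np.full(3,.001),np.full(3,.003),np.full(14,.001)])
if __name__=='__main__':
    r=solve();v=r.x;print('bias mm',v[:3]*1e3,'deg',np.degrees(v[3:6]))
    for i,p in enumerate(PT):print(p,v[6+2*i:8+2*i].round(4))
    e=res(v)[:-6].reshape(-1,2)*.5
    for (n,p,_),q in zip(OBS,e):print(n,p,q.round(2))
    J=r.jac;cov=np.linalg.pinv(J.T@J);print('sig',np.sqrt(np.diag(cov))[:6])
E
python3 ba.py
```

```text
bias mm [-0.26160577  0.2207122  -1.70371763] deg [ 0.00160323  0.19552703 -0.00556238]
A [0.4196 0.1195]
B [ 0.48   -0.0892]
C [0.5794 0.1668]
P1 [0.551 0.317]
P2 [0.5309 0.2569]
P3 [0.4455 0.2851]
P4 [0.4647 0.3456]
w2 A [-0.18 -0.36]
w2 B [0.06 0.11]
w2 C [-0.06  0.66]
w15 A [-0.18  0.87]
w15 B [0.06 0.1 ]
w15 C [ 0.32 -0.23]
w7 P3 [0.65 0.7 ]
w7 P4 [0.11 0.13]
w3 P1 [-0.24  0.2 ]
w3 P2 [ 0.06 -0.25]
w3 P3 [0.24 0.01]
w4 P1 [-0.91  0.03]
w4 P2 [ 0.76 -0.35]
w4 P4 [-0.18 -0.  ]
w10 P3 [ 0.19 -0.29]
w10 P4 [-0.4  -0.14]
w10 P2 [ 0.21 -0.46]
w10 P1 [-0.73 -0.22]
w15 P3 [-0.67 -0.18]
w15 P2 [ 0.57 -0.37]
w15 P1 [-0.48  1.27]
w3 A [-0.07  0.8 ]
w3 C [-0.21  0.08]
w4 A [0.06 0.24]
w4 C [ 0.84 -0.82]
sig [0.00099629 0.00081761 0.00055497 0.00231976 0.00312559 0.00164346]
```

```bash
cat > lf.py <<'E'
from ba import *
b=solve().x[:6]
def views():
    V={}
    for n,box in dict(w2=(205,155,90,85),w3=(420,22,85,85)).items():
        s,f,W=load(n);V[n]=(contour(f,box)[::4],wcam(s,b))
    s,f,_=load('w15');C=contour(f,(200,185,80,45))[::3];C=C[(C[:,1]<224)&(C[:,1]>190)];V['w15']=(C,wcam(s,b))
    return V
if __name__=='__main__':
    V=views()
    for vs in (['w2'],['w3'],['w2','w3'],['w15'],['w2','w3','w15']):
        r=fit([V[x] for x in vs],[.5422,.0357,np.radians(10)]);print(vs,r.x[:2].round(4),np.degrees(r.x[2]).round(2),np.sqrt(np.mean(r.fun**2)).round(3))
    q=r.x
    for n,(x,y,w,h) in dict(w15=(200,185,80,60),w2=(205,155,90,85)).items():
        s,f,_=load(n);im=cv2.resize(f[y:y+h,x:x+w],None,fx=7,fy=7,interpolation=2)
        H=hull(q,wcam(s,b));cv2.polylines(im,[np.int32((H[:,0]-[x,y]+.5)*7)],True,(0,255,0));cv2.imwrite(f'pics/lf_{n}.png',im)
E
python3 lf.py
```

```text
['w2'] [0.5429 0.0357] 10.08 0.271
['w3'] [0.5434 0.0337] 9.95 0.347
['w2', 'w3'] [0.5432 0.0343] 10.0 0.697
['w15'] [0.5438 0.0349] 10.01 0.098
['w2', 'w3', 'w15'] [0.5433 0.0345] 10.04 0.652
```

View pics/lf_w15.png

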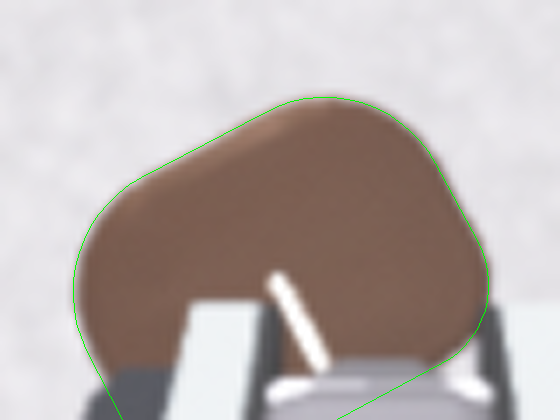

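View pics/lf_w2.png

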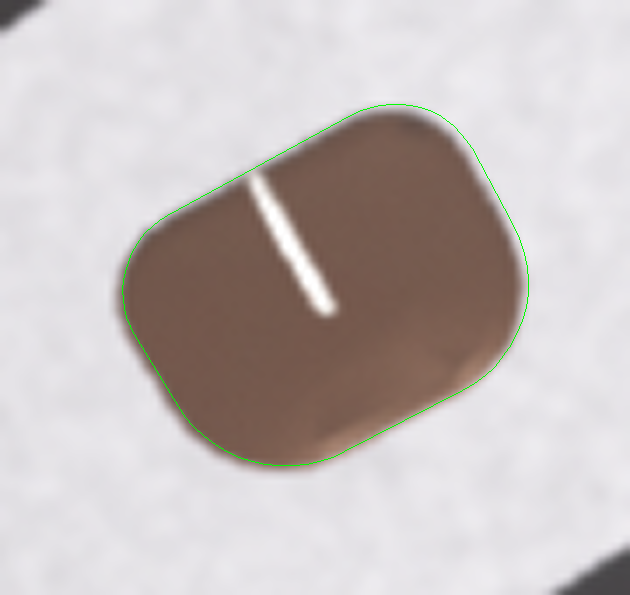

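Run:
```python
from lf import *
s,f,_=load('w15');crop(f,225,225,60,60,9,'pics/b15.png')
ut=np.array([.3765,-.001,-.9264])
W=wcam(s,b)
# face corners predicted
ey=np.array([0,1,0]);ex=np.cross(ey,ut)
for nm,N in (('old',NIB_T),):
    for sx,sy in [(0,0),(1,1),(1,-1),(-1,1),(-1,-1)]:
        X=s['eef_pos']+s['orientation']@(N+.17*ut+.008*(sx*ex+sy*ey));print(nm,sx,sy,((proj(W,X)-[225,225]+.5)*9).round(0))
```

```text
old 0 0 [249. 337.]
old 1 1 [420. 511.]
old 1 -1 [ 78. 511.]
old -1 1 [418. 165.]
old -1 -1 [ 81. 165.]
```

View pics/b15.png

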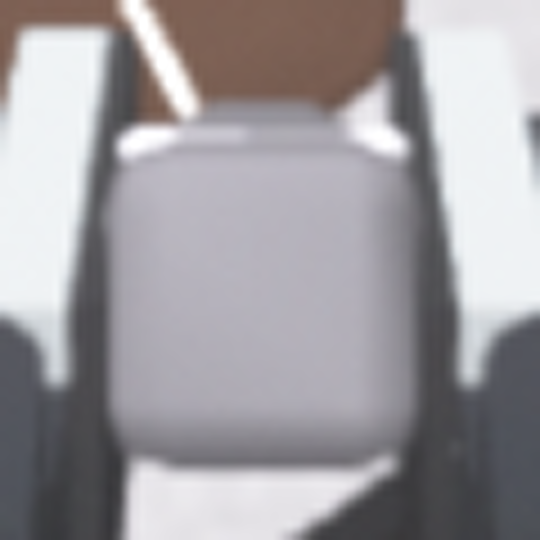

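Run:
```python
from lf import *
F=np.array([.5386,.2878,.0133])
for n in ('w10','w11','w12','w13'):
    s,f,_=load(n);W=wcam(s,b)
    X=F+.17*u;d=(W[1]@X+W[2])[2];print(n,'head depth',d.round(4),'px width of 16mm',(280*.016/d).round(1),'px',(proj(W,X)*1.5625).round(1),'nib',(proj(W,F)*1.5625).round(1))
    Fd=(W[1]@F+W[2])[2]
s,f,_=load('w10');crop(f,220,145,64,150,4,'pics/w10c.png')
s,f,_=load('w12');crop(f,225,225,60,60,9,'pics/b12.png')
```

```text
w10 head depth 0.2191 px width of 16mm 20.4 px [393.5 234.3] nib [393.9 445.5]
w11 head depth 0.2051 px width of 16mm 21.8 px [400.3 317.2] nib [399.  335.6]
w12 head depth 0.1166 px width of 16mm 38.4 px [397.6 407.6] nib [398.4 377.7]
w13 head depth 0.1189 px width of 16mm 37.7 px [394.  409.2] nib [396.  378.1]
```

View pics/w10c.png

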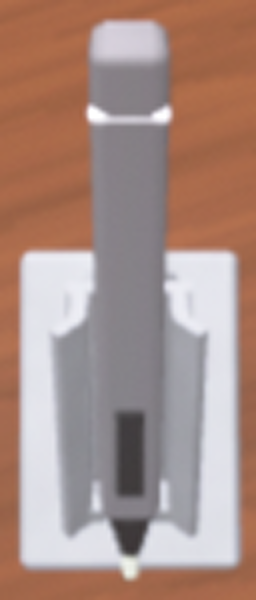

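View pics/b12.png

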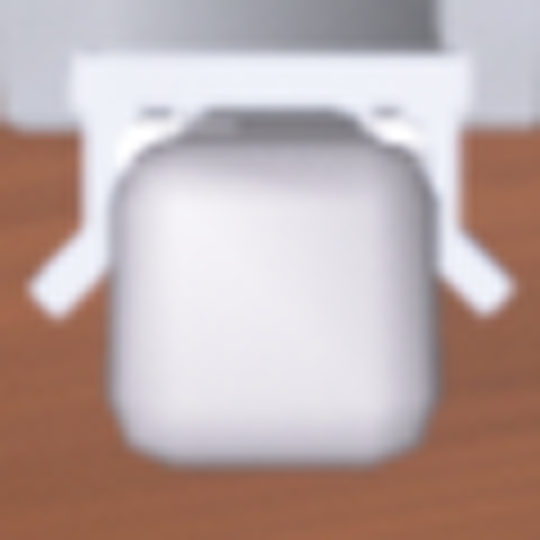

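The butt cap is narrower than the barrel (about 14.7 mm), which explains the widths. I'll add the stylus's own points to the adjustment to get its pose in the hand consistently.

```bash
cat > ba2.py <<'E'
from ba import *
from scipy.spatial.transform import Rotation as Ro
s13=load('w13')[0];s15=load('w15')[0]
ST.update({n:load(n)[0] for n in ('w10','w11','w12','w13','w14','w15')})
# stylus: at rest pos nib F(3), yaw, elev ; in hand: shift of butt dt (tool, 3) 
SO=[('w10','nib',c(129,577,220,145,4)),('w10','butt',c(130,40,220,145,4)),('w11','butt',c(257,403,220,145,7)),('w12','butt',c(275,305,225,225,9))]
HO=[('w15',c(262,305,225,225,9))]
def unp(v):
    b=v[:6];X={p:np.r_[v[6+2*i:8+2*i],Z[p]] for i,p in enumerate(PT)};F=v[20:23];y,el=v[23:25];U=np.array([np.cos(el)*np.cos(y),np.cos(el)*np.sin(y),np.sin(el)])
    return b,X,F,U
def res2(v):
    b,X,F,U=unp(v);C={n:wcam(s,b) for n,s in ST.items()}
    r=[proj(C[n],X[p])-uv for n,p,uv in OBS]+[proj(C[n],F if p=='nib' else F+.17*U)-uv for n,p,uv in SO]
    # in hand, stylus shifted by v[25:28] in tool13 axes (small)
    R=s13['orientation'];Bt=R.T@(F+.17*U-s13['eef_pos'])+v[25:28]
    for n,uv in HO: s=ST[n];r.append(proj(C[n],s['eef_pos']+s['orientation']@Bt)-uv)
    return np.r_[np.concatenate(r)/.5,b[:3]/.0015,b[3:]/.004,(v[23]-np.radians(161.8))/.01,(v[24]-np.radians(40))/.005,v[25:28]/.0008]
def solve2():
    return least_squares(res2,np.r_[solve().x,[.5386,.2878,.0133],np.radians(161.8),np.radians(40),0,0,0],loss='soft_l1',x_scale=np.r_[np.full(3,.001),np.full(3,.003),np.full(17,.001),.01,.01,np.full(3,.001)])
if __name__=='__main__':
    r=solve2();v=r.x;b,X,F,U=unp(v)
    print('bias',(v[:3]*1e3).round(2),np.degrees(v[3:6]).round(2));print('F',F,'yaw,el',np.degrees(v[23:25]),'shift',v[25:28]*1e3)
    cov=np.linalg.pinv(r.jac.T@r.jac);print('sig F',np.sqrt(np.diag(cov))[20:23]*1e3)
    m=len(OBS);e=res2(v)[:2*(m+5)].reshape(-1,2)*.5;print(e[m:].round(2),np.abs(e[:m]).max())
    R=s13['orientation'];nt=R.T@(F-s13['eef_pos'])+v[25:28];ut=R.T@U;print('NIB_T',nt,'ut',ut)
    np.savez('sol.npz',nt=nt,ut=ut,b=b,F=F,U=U)
    print('nib now',s15['eef_pos']+s15['orientation']@nt,'axis',s15['orientation']@ut)
    b_=b
    import lf;lf.b=b
    V=lf.views()
    for vs in (['w2'],['w15'],['w2','w15']):
        rr=fit([V[x] for x in vs],[.5422,.0357,np.radians(10)]);print(vs,rr.x[:2].round(4),np.degrees(rr.x[2]).round(2))
E
python3 ba2.py
```

```text
bias [-0.41  0.   -1.52] [-0.04  0.21 -0.02]
F [0.5424514  0.28634111 0.01113434] yaw,el [161.6628683   39.46918642] shift [0.30129726 0.34716149 0.15412869]
sig F [0.68099691 0.58550375 0.97303043]
[[ 0.05 -0.48]
 [-0.02  0.1 ]
 [ 0.13  0.61]
 [-0.03 -0.2 ]
 [-0.06  0.05]] 1.2091256670514383
NIB_T [-0.05791718 -0.00024452  0.12346312] ut [ 3.85119275e-01  8.33965030e-04 -9.22866430e-01]
nib now [0.56640398 0.04430082 0.0260618 ] axis [-0.00770603  0.00479551  0.99995881]
['w2'] [0.5429 0.0356] 10.08
['w15'] [0.5438 0.0349] 10.04
['w2', 'w15'] [0.5433 0.0353] 9.75
```

Everything agrees within about 1 mm: lens (.5434,.0352), yaw 10°, and nib now at about (.5664,.0443,.026). I'll take a force baseline and compute the move to just above edge0.

```bash
cat > tr.py <<'E'
from lens import *
Q=[.5434,.0352,np.radians(10.05)];S_=np.load('sol.npz');NT=S_['nt']
OFF=3.5
def avgF(n=8):
    F=[];M=[]
    for i in range(n):
        grab_frame('side');s=get_state();F.append(s['wrist_force']);M.append(s['moment'])
    return np.mean(F,0),np.std(F,0)/np.sqrt(n),np.mean(M,0)
def path(n,off=OFF):
    P=outline(off,60)*1.0
    P=P[::-1] # clockwise
    P=np.vstack([P,P[:1]])
    # dense resample starting at (24+off,0)
    d=np.r_[0,np.cumsum(np.linalg.norm(np.diff(P,axis=0),axis=1))];L=d[-1]
    t=np.linspace(0,L,8001);D=np.c_[np.interp(t,d,P[:,0]),np.interp(t,d,P[:,1])][:-1]
    i=np.argmin(np.hypot(D[:,0]-(24+off)/1e3,D[:,1]));D=np.roll(D,-i,0);D=np.vstack([D,D[:1]])
    s=np.linspace(0,L,len(D))
    return D,s,L
E
python3 - <<'E'
from tr import *
s=get_state();print(s['joint_velocities'].round(3));print(avgF(6)[:2])
s=get_state();R=s['orientation'];nib=s['eef_pos']+R@NT
D,ss,L=path(0);e0=world(Q,D[:1],.014)[0];print(D[:3],D[200],L,nib,e0)
print((R.T@(e0-nib)*100).round(2))
E
```

```text
[-0.007  0.002 -0.004 -0.003 -0.    -0.   ]
(array([ 0.08798972,  0.11235136, -1.09707295]), array([0.11620515, 0.12664024, 0.1338757 ]))
[[ 2.75000000e-02 -2.48061277e-06]
 [ 2.75000000e-02 -2.90807996e-05]
 [ 2.75000000e-02 -5.56809864e-05]] [ 0.0275     -0.00532252] 0.21280149467575904 [0.56737552 0.04254799 0.02575106] [0.57047847 0.03999651 0.014     ]
[-0.79 -0.14  0.95]
```

>>> play_rows(rows="0 0 0 -0.4 -0.07 0.4 0;0 0 0 -0.79 -0.14 0.8 0;0 0 0 -0.79 -0.14 0.95 0;0 0 0 -0.79 -0.14 0.95 0;0 0 0 -0.79 -0.14 0.95 0")

```text
time: 18.5
eef_pos: [0.5637, 0.0425, 0.1498]
orientation: [[-0.879, 0.313, -0.359], [0.29, 0.95, 0.116], [0.377, -0.002, -0.926]]
wrist_force: [0.1, -0.1, -1.2]
grip_width: 0.0153
```

Run:
```python
from tr import *
print(avgF(4)[:2])
s=get_state();R=s['orientation'];nib=s['eef_pos']+R@NT;D,ss,L=path(0);e0=world(Q,D[:1],.014)[0];print(nib,e0,R.T@[0,0,-.1])
S=campose('side');f=grab_frame('side');c=proj(S,nib);x,y=(c-[32,35]).astype(int);print((c-[x,y]+.5)*8)
cv2.imwrite('pics/side16.png',cv2.resize(f[y:y+70,x:x+64,::-1],None,fx=8,fy=8,interpolation=2))
print('lens e-edge',(proj(S,world(Q,np.array([[.024,0]]),.0125)[0])-[x,y]+.5)*8)
```

```text
(array([ 0.03308092, -0.29350489, -0.95788255]), array([0.14221267, 0.27272561, 0.14444331]))
[0.57052229 0.03981018 0.01397135] [0.57047847 0.03999651 0.014     ] [-0.03765469  0.00019078  0.09263956]
[263.96880043 286.94873627]
lens e-edge [271.04326128 289.56446941]
```

View pics/side16.png

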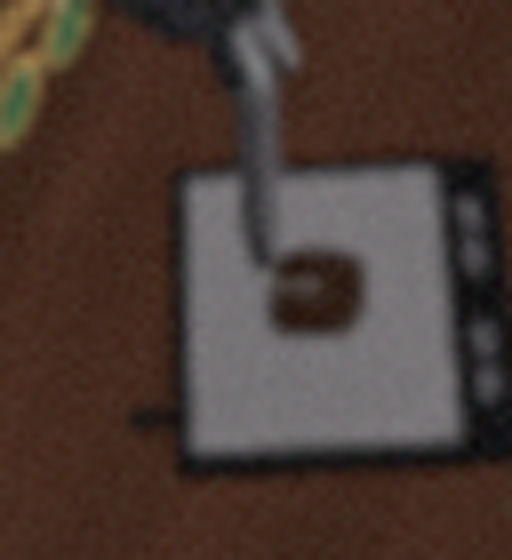

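In the side view the nib sits just left of the lens edge, level with the pencil line. Now I'll step down and watch the force.

>>> play_rows(rows="0 0 0 -0.06 0 0.14 0;0 0 0 -0.11 0 0.28 0;0 0 0 -0.15 0 0.37 0;0 0 0 -0.15 0 0.37 0")

```text
time: 19.15
eef_pos: [0.5636, 0.0425, 0.1458]
orientation: [[-0.879, 0.313, -0.359], [0.29, 0.95, 0.116], [0.377, -0.002, -0.926]]
wrist_force: [-0.8, -0.1, -0.9]
grip_width: 0.0152
```

Run:
```python
from tr import *
print(avgF(6)[:2])
s=get_state();print(s['eef_pos']+s['orientation']@NT)
```

```text
(array([ 0.14215049, -0.15867973, -0.64502539]), array([0.12297444, 0.14046236, 0.12978909]))
[0.57042551 0.03981274 0.00985307]
```

>>> play_rows(rows="0 0 0 -0.03 0 0.07 0;0 0 0 -0.06 0 0.14 0;0 0 0 -0.06 0 0.14 0")

```text
time: 19.75
eef_pos: [0.5637, 0.0425, 0.1443]
orientation: [[-0.879, 0.313, -0.359], [0.29, 0.95, 0.116], [0.377, -0.002, -0.926]]
wrist_force: [-0.1, -0.8, -0.6]
grip_width: 0.0152
```

Run:
```python
from tr import *
print(avgF(8)[:2])
s=get_state();print(s['time'],s['eef_pos']+s['orientation']@NT)
f=grab_frame('side');cv2.imwrite('pics/side17.png',cv2.resize(f[163:233,213:277,::-1],None,fx=8,fy=8,interpolation=2))
```

```text
(array([ 0.26912583,  0.26847067, -0.76222689]), array([0.18516633, 0.18868645, 0.16173498]))
20.15 [0.57045122 0.03980121 0.00830323]
```

View pics/side17.png

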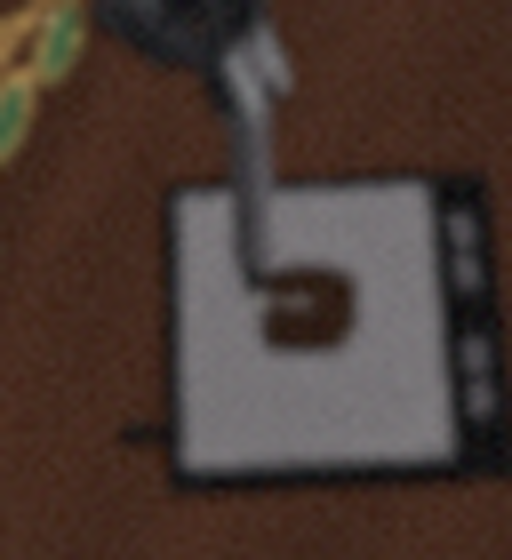

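>>> play_rows(rows="0 0 0 -0.03 0 0.07 0;0 0 0 -0.08 0 0.18 0;0 0 0 -0.08 0 0.18 0")

```text
time: 20.5
eef_pos: [0.5639, 0.0425, 0.1424]
orientation: [[-0.88, 0.313, -0.359], [0.29, 0.95, 0.116], [0.377, -0.002, -0.926]]
wrist_force: [0.3, -0.2, 0.3]
grip_width: 0.0152
```

Run:
```python
from tr import *
print(avgF(10)[:2])
s=get_state();print(s['time'],s['eef_pos']+s['orientation']@NT)
```

```text
(array([-0.09470657, -0.05037628, -0.11060862]), array([0.11767997, 0.22457901, 0.12620643]))
21.0 [0.5704828  0.0397774  0.00634447]
```

Force is 0.9 N above baseline, about 2 mm of nib spring, and contact was at an estimated z of about 8.4 mm, matching the 9 mm pad face. The start point is reached, so I'll compute the trace rows.

Run:
```python
from tr import *
s=get_state();R=s['orientation'];D,ss,L=path(0)
N=72;t=np.linspace(0,L,N+1)
P=np.c_[np.interp(t,ss,D[:,0]),np.interp(t,ss,D[:,1])]
X=world(Q,P,0);X=(X-X[0])@R*100   # tool cm
np.save('trX.npy',X);np.save('trR.npy',R)
base=np.zeros(3)
for c in range(6):
    rows=[]
    for i in range(1,13):
        d=np.round(X[c*12+i]-base,2);rows.append('0 0 0 %g %g %g 0'%tuple(d))
    base=base+d;print(';'.join(rows));print(base.round(2))
```

```text
0 0 0 -0.13 -0.26 -0.05 0;0 0 0 -0.26 -0.52 -0.1 0;0 0 0 -0.39 -0.78 -0.16 0;0 0 0 -0.52 -1.04 -0.21 0;0 0 0 -0.65 -1.3 -0.26 0;0 0 0 -0.78 -1.56 -0.31 0;0 0 0 -0.88 -1.84 -0.35 0;0 0 0 -0.93 -2.13 -0.37 0;0 0 0 -0.94 -2.42 -0.38 0;0 0 0 -0.9 -2.71 -0.36 0;0 0 0 -0.82 -3 -0.33 0;0 0 0 -0.69 -3.26 -0.27 0
[-0.69 -3.26 -0.27]
0 0 0 0.16 -0.23 0.06 0;0 0 0 0.36 -0.44 0.14 0;0 0 0 0.59 -0.6 0.24 0;0 0 0 0.83 -0.74 0.34 0;0 0 0 1.07 -0.88 0.43 0;0 0 0 1.31 -1.02 0.53 0;0 0 0 1.55 -1.16 0.63 0;0 0 0 1.79 -1.3 0.73 0;0 0 0 2.05 -1.42 0.83 0;0 0 0 2.31 -1.5 0.94 0;0 0 0 2.58 -1.54 1.05 0;0 0 0 2.85 -1.55 1.16 0
[ 2.16 -4.81  0.89]
0 0 0 0.27 0.03 0.11 0;0 0 0 0.54 0.1 0.22 0;0 0 0 0.8 0.2 0.32 0;0 0 0 1.04 0.33 0.42 0;0 0 0 1.27 0.5 0.51 0;0 0 0 1.47 0.7 0.6 0;0 0 0 1.65 0.92 0.67 0;0 0 0 1.8 1.16 0.73 0;0 0 0 1.94 1.42 0.78 0;0 0 0 2.07 1.68 0.84 0;0 0 0 2.2 1.94 0.89 0;0 0 0 2.32 2.2 0.94 0
[ 4.48 -2.61  1.83]
0 0 0 0.13 0.27 0.05 0;0 0 0 0.26 0.53 0.1 0;0 0 0 0.39 0.79 0.16 0;0 0 0 0.52 1.05 0.21 0;0 0 0 0.63 1.32 0.25 0;0 0 0 0.7 1.6 0.28 0;0 0 0 0.74 1.9 0.3 0;0 0 0 0.75 2.19 0.3 0;0 0 0 0.72 2.49 0.28 0;0 0 0 0.65 2.77 0.26 0;0 0 0 0.56 3.05 0.22 0;0 0 0 0.43 3.31 0.17 0
[4.91 0.7  2.  ]
0 0 0 -0.16 0.24 -0.07 0;0 0 0 -0.34 0.46 -0.14 0;0 0 0 -0.55 0.65 -0.23 0;0 0 0 -0.77 0.82 -0.32 0;0 0 0 -1.02 0.96 -0.42 0;0 0 0 -1.26 1.1 -0.52 0;0 0 0 -1.5 1.24 -0.62 0;0 0 0 -1.74 1.38 -0.71 0;0 0 0 -1.98 1.52 -0.81 0;0 0 0 -2.23 1.63 -0.92 0;0 0 0 -2.5 1.7 -1.02 0;0 0 0 -2.77 1.72 -1.13 0
[2.14 2.42 0.87]
0 0 0 -0.27 -0.03 -0.12 0;0 0 0 -0.54 -0.11 -0.22 0;0 0 0 -0.78 -0.24 -0.32 0;0 0 0 -1.01 -0.41 -0.41 0;0 0 0 -1.2 -0.62 -0.49 0;0 0 0 -1.36 -0.86 -0.56 0;0 0 0 -1.49 -1.12 -0.61 0;0 0 0 -1.62 -1.38 -0.66 0;0 0 0 -1.75 -1.64 -0.71 0;0 0 0 -1.88 -1.9 -0.77 0;0 0 0 -2.01 -2.16 -0.82 0;0 0 0 -2.14 -2.42 -0.87 0
[ 0.  0. -0.]
```

>>> play_rows(rows="0 0 0 -0.13 -0.26 -0.05 0;0 0 0 -0.26 -0.52 -0.1 0;0 0 0 -0.39 -0.78 -0.16 0;0 0 0 -0.52 -1.04 -0.21 0;0 0 0 -0.65 -1.3 -0.26 0;0 0 0 -0.78 -1.56 -0.31 0;0 0 0 -0.88 -1.84 -0.35 0;0 0 0 -0.93 -2.13 -0.37 0;0 0 0 -0.94 -2.42 -0.38 0;0 0 0 -0.9 -2.71 -0.36 0;0 0 0 -0.82 -3 -0.33 0;0 0 0 -0.69 -3.26 -0.27 0")

```text
time: 22.2
eef_pos: [0.5607, 0.0089, 0.1425]
orientation: [[-0.88, 0.313, -0.358], [0.291, 0.95, 0.116], [0.376, -0.002, -0.926]]
wrist_force: [-0.1, 0.4, -0.7]
grip_width: 0.0151
```

```bash
cat > chk.py <<'E'
from tr import *
import sys
i=int(sys.argv[1]);s=get_state();nib=s['eef_pos']+s['orientation']@NT
a=Q[2];M=np.array([[np.cos(a),-np.sin(a)],[np.sin(a),np.cos(a)]]);q=M.T@(nib[:2]-Q[:2])
D,ss,L=path(0);d=np.linalg.norm(D-q,axis=1);k=d.argmin()
print('nib',nib.round(4),'along',ss[k]*1e3,'of cmd',L*1e3*i/72,'dev mm',d[k]*1e3,'F',s['wrist_force'].round(2))
E
python3 chk.py 12
```

```text
nib [0.5673 0.0062 0.0063] along 35.80385147919646 of cmd 35.466915779293174 dev mm 0.3982965962976859 F [-0.09  0.41 -0.65]
```

>>> play_rows(rows="0 0 0 0.16 -0.23 0.06 0;0 0 0 0.36 -0.44 0.14 0;0 0 0 0.59 -0.6 0.24 0;0 0 0 0.83 -0.74 0.34 0;0 0 0 1.07 -0.88 0.43 0;0 0 0 1.31 -1.02 0.53 0;0 0 0 1.55 -1.16 0.63 0;0 0 0 1.79 -1.3 0.73 0;0 0 0 2.05 -1.42 0.83 0;0 0 0 2.31 -1.5 0.94 0;0 0 0 2.58 -1.54 1.05 0;0 0 0 2.85 -1.55 1.16 0")

```text
time: 23.4
eef_pos: [0.5264, 0.0041, 0.1425]
orientation: [[-0.88, 0.313, -0.359], [0.29, 0.95, 0.116], [0.377, -0.002, -0.926]]
wrist_force: [-0.8, -0.4, 0.3]
grip_width: 0.0153
```

```bash
python3 chk.py 24
python3 - <<'E'
from tr import *
f=grab_frame('side');cv2.imwrite('pics/side18.png',cv2.resize(f[163:233,213:277,::-1],None,fx=8,fy=8,interpolation=2))
snap('w18')
E
```

```text
nib [0.533  0.0014 0.0063] along 71.07569922170352 of cmd 70.93383155858635 dev mm 0.3448703078500134 F [-0.8  -0.44  0.31]
```

View pics/side18.png

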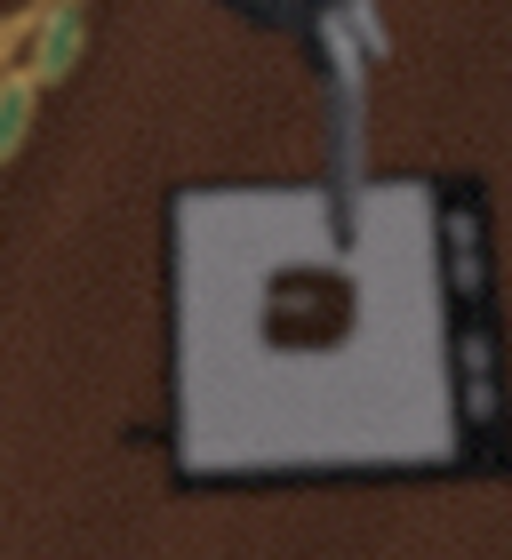

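View pics/w18.png

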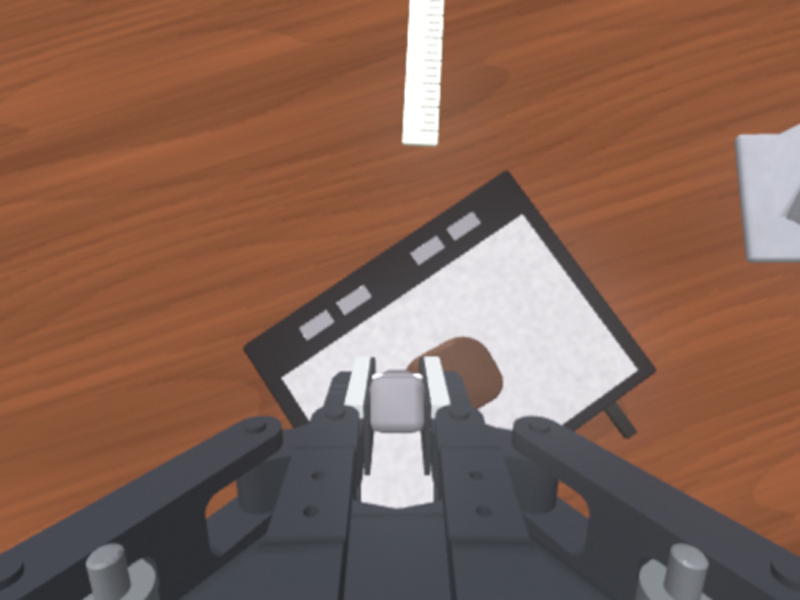

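The side view has the cone tip at (345,243), just behind the lens's far (−y) edge, so it is on track. Continuing.

>>> play_rows(rows="0 0 0 0.27 0.03 0.11 0;0 0 0 0.54 0.1 0.22 0;0 0 0 0.8 0.2 0.32 0;0 0 0 1.04 0.33 0.42 0;0 0 0 1.27 0.5 0.51 0;0 0 0 1.47 0.7 0.6 0;0 0 0 1.65 0.92 0.67 0;0 0 0 1.8 1.16 0.73 0;0 0 0 1.94 1.42 0.78 0;0 0 0 2.07 1.68 0.84 0;0 0 0 2.2 1.94 0.89 0;0 0 0 2.32 2.2 0.94 0")

```text
time: 24.7
eef_pos: [0.5097, 0.0331, 0.1425]
orientation: [[-0.88, 0.313, -0.359], [0.29, 0.95, 0.116], [0.377, -0.002, -0.926]]
wrist_force: [0.3, -0.5, 0.2]
grip_width: 0.0153
```

```bash
python3 chk.py 36
python3 - <<'E'
from tr import *
f=grab_frame('side');cv2.imwrite('pics/side19.png',cv2.resize(f[163:233,213:277,::-1],None,fx=8,fy=8,interpolation=2))
E
```

```text
nib [0.5163 0.0304 0.0063] along 106.37414715104505 of cmd 106.40074733787952 dev mm 0.03388029719446758 F [ 0.34 -0.47  0.18]
```

View pics/side19.png

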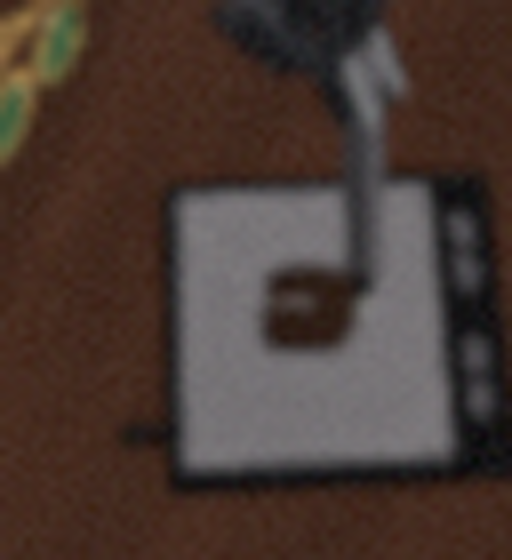

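The nib is just outside the lens's −x edge at about (363,300). Continuing.

>>> play_rows(rows="0 0 0 0.13 0.27 0.05 0;0 0 0 0.26 0.53 0.1 0;0 0 0 0.39 0.79 0.16 0;0 0 0 0.52 1.05 0.21 0;0 0 0 0.63 1.32 0.25 0;0 0 0 0.7 1.6 0.28 0;0 0 0 0.74 1.9 0.3 0;0 0 0 0.75 2.19 0.3 0;0 0 0 0.72 2.49 0.28 0;0 0 0 0.65 2.77 0.26 0;0 0 0 0.56 3.05 0.22 0;0 0 0 0.43 3.31 0.17 0")

```text
time: 25.95
eef_pos: [0.5157, 0.0659, 0.1425]
orientation: [[-0.879, 0.313, -0.359], [0.29, 0.95, 0.116], [0.377, -0.002, -0.926]]
wrist_force: [-0.6, -0.7, -0.0]
grip_width: 0.0154
```

>>> play_rows(rows="0 0 0 -0.16 0.24 -0.07 0;0 0 0 -0.34 0.46 -0.14 0;0 0 0 -0.55 0.65 -0.23 0;0 0 0 -0.77 0.82 -0.32 0;0 0 0 -1.02 0.96 -0.42 0;0 0 0 -1.26 1.1 -0.52 0;0 0 0 -1.5 1.24 -0.62 0;0 0 0 -1.74 1.38 -0.71 0;0 0 0 -1.98 1.52 -0.81 0;0 0 0 -2.23 1.63 -0.92 0;0 0 0 -2.5 1.7 -1.02 0;0 0 0 -2.77 1.72 -1.13 0")

```text
time: 27.15
eef_pos: [0.5497, 0.0728, 0.1424]
orientation: [[-0.88, 0.313, -0.359], [0.29, 0.95, 0.116], [0.377, -0.002, -0.926]]
wrist_force: [-0.7, 0.1, 0.3]
grip_width: 0.015
```

```bash
python3 chk.py 60
python3 - <<'E'
from tr import *
f=grab_frame('side');cv2.imwrite('pics/side20.png',cv2.resize(f[163:233,213:277,::-1],None,fx=8,fy=8,interpolation=2))
E
```

```text
nib [0.5564 0.0701 0.0063] along 177.5828473069209 of cmd 177.33457889646587 dev mm 0.019956482950306064 F [-0.73  0.15  0.3 ]
```

View pics/side20.png

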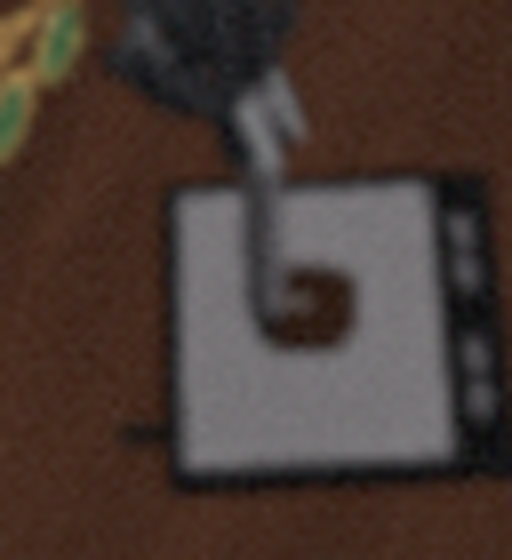

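>>> play_rows(rows="0 0 0 -0.27 -0.03 -0.12 0;0 0 0 -0.54 -0.11 -0.22 0;0 0 0 -0.78 -0.24 -0.32 0;0 0 0 -1.01 -0.41 -0.41 0;0 0 0 -1.2 -0.62 -0.49 0;0 0 0 -1.36 -0.86 -0.56 0;0 0 0 -1.49 -1.12 -0.61 0;0 0 0 -1.62 -1.38 -0.66 0;0 0 0 -1.75 -1.64 -0.71 0;0 0 0 -1.88 -1.9 -0.77 0;0 0 0 -2.01 -2.16 -0.82 0;0 0 0 -2.14 -2.42 -0.87 0")

```text
time: 28.4
eef_pos: [0.5639, 0.0422, 0.1425]
orientation: [[-0.88, 0.313, -0.359], [0.29, 0.95, 0.116], [0.377, -0.002, -0.926]]
wrist_force: [0.1, 0.6, 0.4]
grip_width: 0.0153
```

```bash
python3 chk.py 72
```

```text
nib [0.5704 0.0395 0.0063] along 0.452203176185988 of cmd 212.80149467575905 dev mm 0.11662022854489294 F [0.1  0.61 0.39]
```

The loop closed within 0.5 mm. Lifting straight up.

>>> play_rows(rows="0 0 0 0.19 0 -0.46 0;0 0 0 0.57 0 -1.39 0;0 0 0 1.3 0 -3.2 0;0 0 0 2.3 0 -5.6 0;0 0 0 3 0 -7.4 0;0 0 0 3 0 -7.4 0;0 0 0 3 0 -7.4 0")

```text
time: 29.1
eef_pos: [0.5642, 0.0426, 0.2226]
orientation: [[-0.88, 0.313, -0.357], [0.29, 0.95, 0.116], [0.376, -0.002, -0.927]]
wrist_force: [-0.8, 0.1, -1.0]
grip_width: 0.0153
```

Run:
```python
from tr import *
s13=load('w13')[0];R13=s13['orientation'];p13=s13['eef_pos']
s=get_state();print(s['eef_pos'],s['orientation'].round(3).tolist(),s['joint_velocities'].round(3),s['wrist_force'])
A=p13+.06*n+.002*u
rv=Ro.from_matrix(s['orientation'].T@R13).as_rotvec();j=s['joint_pos']
for a in np.linspace(0,1,8):
    RR=s['orientation']@Ro.from_rotvec(a*rv).as_matrix();pp=s['eef_pos']+a*(A-s['eef_pos']);j,e=ik(pp,RR,j);print(j.round(2),e.round(4),'nib',(pp+RR@NT).round(3))
print(move(A,R13))
```

```text
[0.56418831 0.04261362 0.22263251] [[-0.88, 0.313, -0.357], [0.29, 0.95, 0.116], [0.376, -0.002, -0.927]] [-0.     0.023  0.028  0.001 -0.004 -0.002] [-0.83722476  0.05963266 -0.96687365]
[-0.1   0.53  1.32  0.08  1.67 -1.36] 0.0 nib [0.571 0.04  0.086]
[-0.03  0.45  1.44  0.07  1.49 -1.29] 0.0 nib [0.574 0.073 0.077]
[ 0.06  0.39  1.56  0.05  1.32 -1.21] 0.0 nib [0.577 0.106 0.069]
[ 0.16  0.34  1.67  0.    1.15 -1.09] 0.0 nib [0.579 0.139 0.063]
[ 0.28  0.3   1.76 -0.08  0.99 -0.93] 0.0 nib [0.581 0.172 0.059]
[ 0.42  0.3   1.83 -0.21  0.85 -0.71] 0.0 nib [0.581 0.206 0.057]
[ 0.57  0.32  1.89 -0.42  0.75 -0.41] 0.0 nib [0.58  0.24  0.057]
[ 0.72  0.36  1.92 -0.66  0.72 -0.05] 0.0 nib [0.578 0.275 0.058]
[-0.   -8.32 -0.   12.58 22.56 13.95]
```

Run:
```python
from tr import *
s3,f3,W3=load('w3')
print('glasses near corner',onz(W3,(240/1.5625,130/1.5625),.005),onz(W3,(213/1.5625,117/1.5625),.005))
s13=load('w13')[0];R13=s13['orientation'];p13=s13['eef_pos']
A=p13+.03*n+np.array([0,0,.045]);B=p13+.03*n+.004*u
s=get_state();print('nibA',A+R13@NT);print(move(A,R13),move(B,R13,p0=A,R0=R13),move(p13+.004*u,R13,p0=B,R0=R13))
```

```text
glasses near corner [0.62978541 0.33465109 0.005     ] [0.64279664 0.34807681 0.005     ]
nibA [0.56069322 0.28070721 0.07883671]
[-0.   -8.32 -0.   15.   22.55 12.7 ] [0.   0.   0.   2.25 0.01 3.61] [0.   0.   0.   2.78 0.   1.13]
```

Clear of the glasses. Moving back over the rest with the stylus tilted to match the channel.

>>> play_rows(rows="0 -0.7 0 1.4 2.5 0.6 0;0 -1.5 0 2.8 5 1.4 0;0 -2.3 0 4.2 7.4 2.6 0;0 -3.1 0 5.6 9.8 3.8 0;0 -3.9 0 7 12 5 0;0 -4.7 0 8.4 14.2 6.2 0;0 -5.5 0 9.8 16.2 7.4 0;0 -6.3 0 11.2 18 8.6 0;0 -7 0 12.6 19.6 10 0;0 -7.7 0 13.8 21 11.3 0;0 -8.32 0 15 22.5 12.7 0;0 -8.32 0 15 22.5 12.7 0")

```text
time: 30.3
eef_pos: [0.4525, 0.3157, 0.1574]
orientation: [[-0.844, 0.308, 0.44], [0.27, 0.951, -0.148], [-0.464, -0.007, -0.886]]
wrist_force: [0.5, 0.1, -0.8]
grip_width: 0.015
```

>>> play_rows(rows="0 0 0 0 0 0 0;0 0 0 0 0 0 0;0 0 0 0 0 0 0")

```text
time: 30.6
eef_pos: [0.4578, 0.3138, 0.1611]
orientation: [[-0.84, 0.315, 0.442], [0.278, 0.949, -0.148], [-0.466, -0.002, -0.885]]
wrist_force: [1.7, 1.5, -0.2]
grip_width: 0.0152
```

Run:
```python
from tr import *
s13=load('w13')[0];R13=s13['orientation'];p13=s13['eef_pos']
s=snap('w21');print(s['time'],s['eef_pos'],s['joint_pos'].round(2),s['joint_velocities'].round(3))
B=p13+.03*n+.004*u;print(move(B,R13))
f=grab_frame('side');cv2.imwrite('pics/side21.png',cv2.resize(f[200:280,210:290,::-1],None,fx=7,fy=7,interpolation=2))
```

```text
30.6 [0.45784566 0.3138271  0.16108367] [ 0.75  0.32  1.91 -0.63  0.77 -0.07] [-0.003 -0.004 -0.002 -0.003 -0.002  0.007]
[-0.01 -0.02 -0.02  2.35  0.11  3.59]
```

View pics/w21.png

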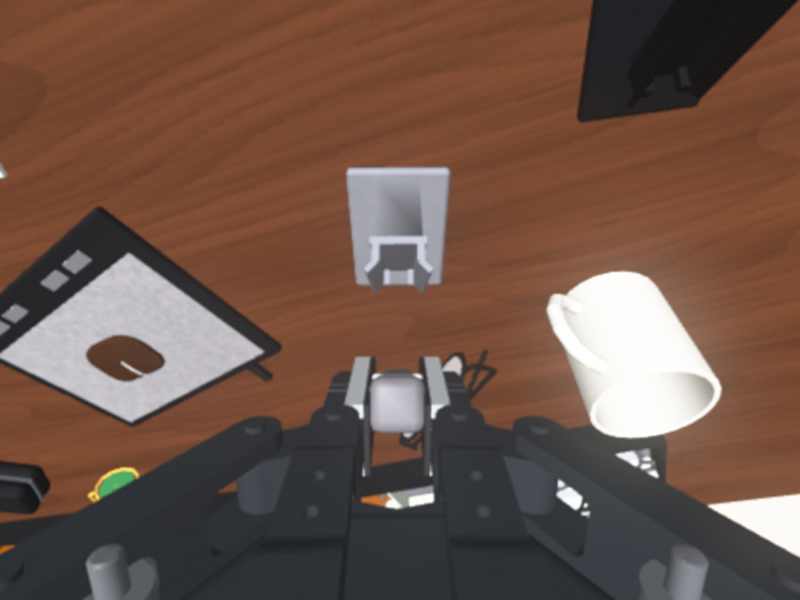

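View pics/side21.png

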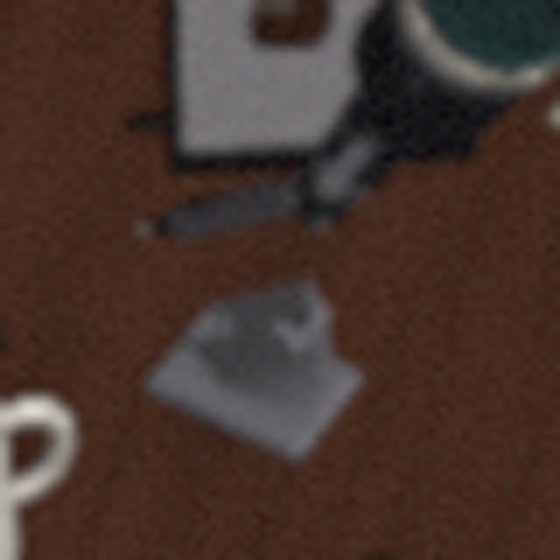

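The stylus is aligned with the channel ahead. Lowering in stages.

>>> play_rows(rows="0 0 0 0.8 0.05 1.2 0;0 0 0 1.6 0.1 2.4 0;0 0 0 2.35 0.11 3.6 0;0 0 0 2.35 0.11 3.6 0;0 0 0 2.35 0.11 3.6 0;0 0 0 2.35 0.11 3.6 0")

```text
time: 31.3
eef_pos: [0.4542, 0.317, 0.1189]
orientation: [[-0.84, 0.313, 0.443], [0.277, 0.95, -0.147], [-0.467, -0.001, -0.884]]
wrist_force: [0.1, 0.3, -1.8]
grip_width: 0.0148
```

Run:
```python
from tr import *
s13=load('w13')[0];R13=s13['orientation'];p13=s13['eef_pos']
s=snap('w22');print(s['eef_pos'],s['joint_velocities'].round(3),s['wrist_force'])
print(move(p13+.004*u+.003*n,R13),move(p13+.004*u,R13))
```

```text
[0.45416213 0.3169941  0.11887151] [ 0.005 -0.004 -0.002 -0.002 -0.002  0.005] [ 0.07708017  0.31430012 -1.81283078]
[ 0.   -0.01 -0.01  2.47 -0.09  1.09] [ 0.   -0.01 -0.01  2.75 -0.09  1.2 ]
```

View pics/w22.png

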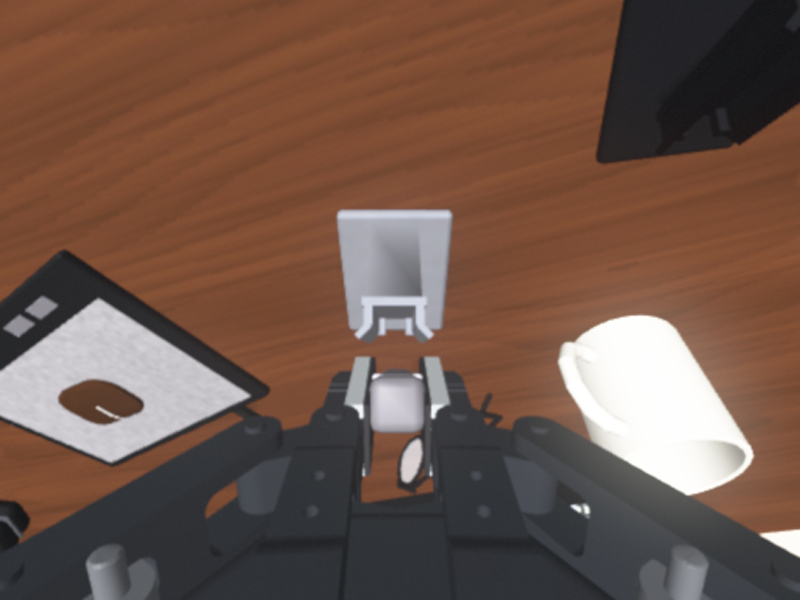

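>>> play_rows(rows="0 0 0 0.7 -0.05 0.3 0;0 0 0 1.4 -0.09 0.6 0;0 0 0 2 -0.09 0.88 0;0 0 0 2.47 -0.09 1.09 0;0 0 0 2.47 -0.09 1.09 0;0 0 0 2.47 -0.09 1.09 0")

```text
time: 31.95
eef_pos: [0.437, 0.3213, 0.0966]
orientation: [[-0.841, 0.312, 0.442], [0.275, 0.95, -0.148], [-0.466, -0.002, -0.885]]
wrist_force: [0.1, 0.2, -0.8]
grip_width: 0.0154
```

```bash
cat > rs.py <<'E'
from tr import *
s13=load('w13')[0];R13=s13['orientation'];p13=s13['eef_pos']
s=get_state();d=s['eef_pos']-p13;F=s['wrist_force'];l=np.cross(n,u)
print(s['time'],'d u,n,l mm',(d@u*1e3).round(2),(d@n*1e3).round(2),(d@l*1e3).round(2),'F',(F@u).round(2),(F@n).round(2),(F@l).round(2))
E
python3 rs.py
```

```text
31.95 d u,n,l mm 3.89 1.58 0.46 F -0.51 -0.56 -0.21
```

>>> play_rows(rows="0 0 0 0.1 0 0.04 0;0 0 0 0.19 0 0.08 0;0 0 0 0.19 0 0.08 0;0 0 0 0.19 0 0.08 0")

```text
time: 32.35
eef_pos: [0.4362, 0.3216, 0.0954]
orientation: [[-0.84, 0.313, 0.442], [0.276, 0.95, -0.147], [-0.466, -0.002, -0.885]]
wrist_force: [0.3, 0.1, 0.0]
grip_width: 0.015
```

```bash
python3 rs.py
```

```text
32.35 d u,n,l mm 3.8 0.11 0.41 F -0.22 0.2 -0.19
```

Now another 1 mm along the normal, then slide about 4 mm down the channel.

>>> play_rows(rows="0 0 0 0.05 0 0.02 0;0 0 0 0.1 0 0.04 0;0 0 0 0.1 0 0.04 0")

```text
time: 32.65
eef_pos: [0.436, 0.3218, 0.0952]
orientation: [[-0.84, 0.313, 0.444], [0.276, 0.95, -0.148], [-0.467, -0.002, -0.884]]
wrist_force: [0.8, -2.0, 5.5]
grip_width: 0.0147
```

```bash
python3 rs.py; python3 -c "
from tr import *
s=get_state();print(s['orientation'].T@(-u))"
```

```text
32.65 d u,n,l mm 3.82 -0.22 0.33 F 2.44 5.07 1.62
[-0.37666409  0.00148992  0.92635067]
```

On the floor at 5 N. Now sliding down.

>>> play_rows(rows="0 0 0 -0.04 0 0.09 0;0 0 0 -0.08 0 0.19 0;0 0 0 -0.12 0 0.29 0;0 0 0 -0.12 0 0.29 0")

```text
time: 33.05
eef_pos: [0.4384, 0.3213, 0.0933]
orientation: [[-0.84, 0.313, 0.444], [0.276, 0.95, -0.147], [-0.467, -0.001, -0.884]]
wrist_force: [-0.4, -0.9, 5.5]
grip_width: 0.0149
```

```bash
python3 rs.py
```

```text
33.05 d u,n,l mm 0.7 -0.13 0.02 F 3.55 4.16 1.01
```

>>> play_rows(rows="0 0 0 -0.04 0 0.09 0;0 0 0 -0.06 0 0.15 0;0 0 0 -0.06 0 0.15 0")

```text
time: 33.35
eef_pos: [0.4393, 0.321, 0.0924]
orientation: [[-0.84, 0.313, 0.444], [0.276, 0.95, -0.147], [-0.467, -0.001, -0.884]]
wrist_force: [-2.5, -0.2, 9.7]
grip_width: 0.0152
```

```bash
python3 rs.py
```

```text
33.35 d u,n,l mm -0.59 -0.16 0.03 F 8.04 5.96 0.95
```

At the stop, with 8 N along the channel. I'll ease off, release and retract.

>>> play_rows(rows="0 0 0 0 0 -0.05 0;0 0 0 -0.02 0 -0.06 25;0 0 0 -0.02 0 -0.06 45;0 0 0 -0.02 0 -0.06 45;0 0 0 -0.02 0 -0.06 45;0 0 0 -0.02 0 -0.06 45;0 0 0 -0.02 0 -1.5 45;0 0 0 -0.02 0 -4 45;0 0 0 -0.02 0 -7 45;0 0 0 -0.02 0 -10 45;0 0 0 -0.02 0 -11 45;0 0 0 -0.02 0 -11 45")

```text
time: 34.55
eef_pos: [0.3902, 0.338, 0.1906]
orientation: [[-0.84, 0.312, 0.444], [0.276, 0.95, -0.144], [-0.467, 0.001, -0.884]]
wrist_force: [0.2, 1.1, 0.0]
grip_width: 0.0385
```

Run:
```python
from tr import *
s=snap('w23');print(s['time'],s['eef_pos'],s['grip_width'],s['wrist_force'])
f=grab_frame('side');cv2.imwrite('pics/side23.png',cv2.resize(f[130:280,190:310,::-1],None,fx=4,fy=4,interpolation=2))
R=Rtilt(161.7,0);p=s['eef_pos']+[0.05,-.02,.06];print(move(p,R))
```

```text
34.55 [0.39024125 0.3380037  0.19061291] 0.03853300588872233 [0.18056578 1.08318177 0.00256691]
[-0.02  4.63  0.02 -7.63 -0.22 -3.01]
```

View pics/w23.png

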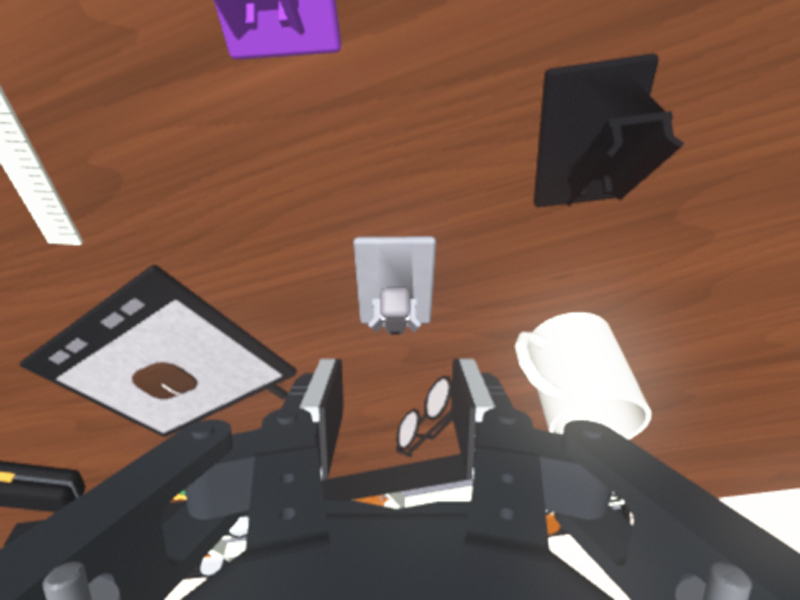

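View pics/side23.png

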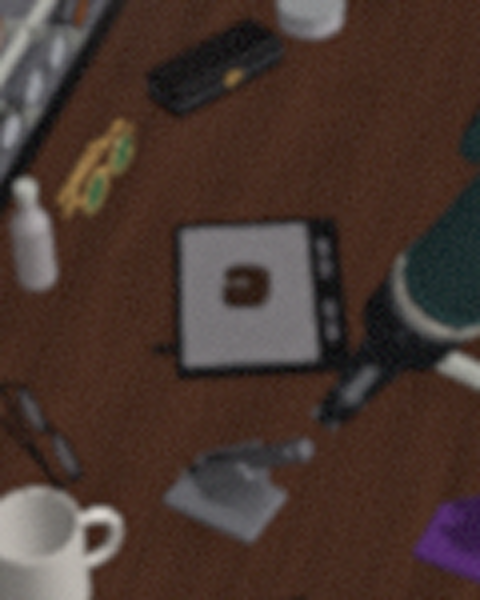

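The stylus is back in the rest with its butt at (395,302), and nothing else looks moved. I'll take one confirming view from above, as in w10.

Run:
```python
from tr import *
s10=load('w10')[0];print(move(s10['eef_pos']+[0,0,.0],s10['orientation']))
```

```text
[-0.07  7.89  0.01 -7.72  0.13  5.11]
```

>>> play_rows(rows="0 1 0 -1.6 0 0 45;0 2 0 -2.8 0 0.4 45;0 3 0 -3.8 0 1 45;0 4 0 -4.8 0 1.7 45;0 5 0 -5.6 0 2.5 45;0 6 0 -6.4 0.1 3.4 45;0 7 0 -7.1 0.1 4.2 45;0 7.89 0 -7.72 0.13 5.1 45;0 7.89 0 -7.72 0.13 5.1 45;0 7.89 0 -7.72 0.13 5.1 45")

```text
time: 35.65
eef_pos: [0.478, 0.3081, 0.1775]
orientation: [[-0.893, 0.315, -0.321], [0.298, 0.949, 0.102], [0.337, -0.005, -0.942]]
wrist_force: [0.2, 0.3, -0.0]
grip_width: 0.0382
```

Run:
```python
from tr import *
from ba import wcam
s=snap('w24');b=S_['b'];W=wcam(s,b);F=S_['F'];U=S_['U'];_,f,_=load('w24');crop(f,220,145,64,150,4,'pics/w24c.png')
print(s['eef_pos'],'pred nib',((proj(W,F)-[220,145])*4).round(0),'butt',((proj(W,F+.17*U)-[220,145])*4).round(0))
```

```text
[0.47797946 0.30808098 0.17748874] pred nib [137. 575.] butt [135.  36.]
```

View pics/w24c.png

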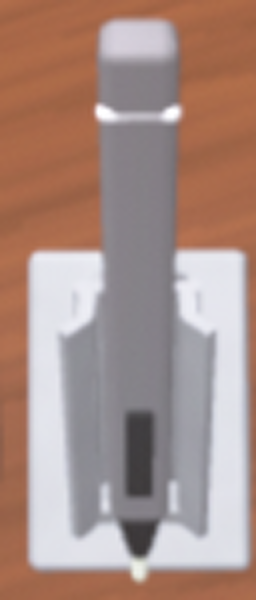

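The stylus lies exactly as before: nib at (138,578) against a predicted (137,575), cone through the cheeks, barrel at the stop. The gripper is clear, so I'm handing in.

```bash
python3 -c "
from station import *
print(job_done(), get_state()['time'])"
```

```text
the job is handed in; nothing more can be done
the job is handed in; nothing more can be done
```

The job is done and handed in at about 35.7 s of the 72 s allowed; no verdict was reported.

**What I did:**
- Laid the stylus in the grey rest, nib down against the stop, and let go.
- Took it again by its upper end.
- Drew the nib once clockwise round the lens, upright to about half a degree, from the pencil line back to the pencil line. It went at about 3 cm/s with roughly 0.9 N of nib force.
- Lifted straight off, slid the stylus home in its rest and let go.

**Checks that agreed:**
- At the five checks along the loop the nib was within 0.4 mm of the line I commanded. The loop closed within 0.5 mm of its start.
- The last overhead view shows the stylus home, within about 1 px of the predicted nib position and in the same place as the first time.
- Nothing else looked moved in the last wrist and side views.

**Checks that disagreed or were weak:**
- The first estimate of the rest was 3–4 mm off. I corrected it by touch and with a joint fit of the camera data.
- The wrist camera placed the lens about 1–2 mm differently from opposite sides. I used the mean, and traced 3.5 mm outside the edge instead of 3 mm for clearance. The true distance from the edge is uncertain by about 1 mm.
- The top camera was blocked during the trace. Only the side camera, at about 4 mm per pixel, showed the nib against the lens.
- Nib force readings were noisy, about ±0.15 N even after averaging.

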